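# Load two silver bars into the spring magazine of the hallmarking press

## Robot

A 6-joint arm with a two-finger parallel gripper is mounted at the origin on the work surface. World frame = base frame: x ahead of the robot, y to its left, z up, the work surface at z = 0. Lengths are in m, angles in rad, forces in N, time in s.
With the tool pointing down it reaches from about 0.4 to 0.825 m from the base axis. Payload 7 kg.
Tool frame: the origin (TCP) lies between the finger pads; the fingertips stand 8 mm ahead of it and the grasp point (between the pads) lies 11 mm behind it (arm.finger_overhang is the distance from the TCP to the fingertips, in m); z points along the fingers, y is the line along which they close (so a half turn about z gives the same grasp; the last joint's range is limited). The gripper opens to 88 mm and grips with 3 to 60 N. Pads are 19 mm wide; open, the fingers measure 130 mm over their backs; the gripper's body (78 mm by 193 mm) begins 47 mm behind the grasp point.
Start: joints at [-0.94, 0.359, 0.012, 0, -1.224, -0.288], TCP at [0.227, -0.636, 0.235] pointing down, gripper open.
Joint ranges: [-3.07, 3.07], [-1.43, 2.12], [-1.02, 1.25], [-3.03, 1.67], [-3.05, -0], [-3.03, 3.03]. Speed limits (rad/s): [2.39, 2.39, 3.01, 3.14, 3.14, 3.14].

## Interface

Orientations are given as [roll, pitch, yaw] about the fixed x, y, z axes, in that order (R = Rz(yaw) Ry(pitch) Rx(roll)).
In Python, from station import arm gives the robot as it stands.
- The arm moves only by the tool move_arm, never from a script. Its argument "rows" is text: rows parted by semicolons, each of 7 numbers parted by spaces: the turn, a rotation vector about the tool's x, y, z in degrees, then the shift along the tool's x, y, z in m, then the finger opening in m, from 0 to 0.0876. A call has 1 to 8 rows; each row shifts and turns the commanded pose from where the row before left it, along the tool's axes as they then stand; what a row does not reach is not made up. A row lasts 1/8 s, in which the tool goes at most 62.5 mm and 10.7 degrees, less where a joint would pass 70% of its speed; a pose out of reach is approached as far as the arm can. A call is refused whole if a number of a shift passes 0.0625 or a number of a turn 10.7, either way. A call with a gripper value outside its range is refused whole. The fingers move at their own pace and stop on an object; "squeeze" is the grip in N (left out, the last holds). Time passes only in rows, so rows that do not move let the fingers close. It gives the time, the measured TCP pose, the force, the opening and the grip force at its end, in the units of the state.
- arm.get_state(): the state, without advancing time (a new reading comes with each control period).
- arm.grab_frame(name): name is "scene" or "top" or "wrist"; returns (picture, depth): 384x512x3 uint8, blue, green, red; 384x512 float32, m along the optical axis (not along the pixel's ray), 0 where there is no reading.
- arm.camera_model(name): a dict with "mtx" (3x3 intrinsics, pixels), "camera_from_world" (4x4, takes a point from world to camera coordinates); the wrist camera has in their place "mount" (4x4, takes a point from camera to tool coordinates, whose origin is the TCP and whose axes are the flange's). Camera axes: x right, y down, z forward; pixel columns grow to the right and rows downward; lengths in m; the calibration is good to about 2 mm. A picture is of the moment at which its call begins: read the wrist's pose just before it. camera_model takes no time and is no camera call.
- arm.job_done(): hands the job in; it is judged then, once.
The state is a dict: "t": time; "q": joint angles; "qd": joint speeds; "joint_efforts": joint torques, N m; "eef_pos": TCP position; "ee_rot": TCP orientation; "force": force on the tool from outside, world axes, zero at the start; "moment": the same for the moment, N m; "width": finger opening in m; "gripper_force": force on a finger pad.
Only numpy, scipy, OpenCV 4.12 (cv2) and the standard library are available. Lean on these libraries where they do the work, as an engineer would, in place of code of your own. Each camera call takes 0.05 s, during which the arm holds its last target. There are 200 camera calls.

## Task

Load both silver bars into the spring-fed magazine on the slanted stand, one on top of the other: press each one down on the spring follower, slide it up the slope under the two lips until it is fully home against the back stop, and let it go. Then slide the keeper all the way across the open end so that the stack cannot slip out, and leave the other tools on the bench where they are.

Things in the scene. Friction and masses are not known exactly. Their poses are not given: they have to be found in the camera images.
- feeder: Magazine: open aluminium channel 67 x 44 x 46 mm on a fixed stand, its mouth sloping 25 degrees towards the robot. Origin: mouth centre, 120 mm over the bench, level with the lips' underside and the empty follower's top. x points up the slope (the way bars slide home), y across to the left, z square out of the mouth. The points below are given in this frame, in mm.
- back_stop (a point): Middle of the back stop's face, at feeder x = +30, z = -4. Side walls, 5 thick, inner faces at y = +-16.75, run from here down to x = +2. Below that the sides are cut away for thumb and finger, down to z = -26, and the lower end at x = -30 is open. A bar at home is centred at x = 0; its lower 26 mm stand clear of walls and flares and can be held there.
- lips (a point): Midway between the lower ends of the two steel lips, at feeder x = +2, z = 0. The lips lie along the side walls up to the stop, 3 thick (z 0 to +3), and reach in to y = +-11.75, so they hold each side of a 30 mm bar by 3 mm; the middle is open. Walls and lips flare outward below x = +2: the flare ends at x = -4, where the lips' flare is 6 high.
- load_start (a point): Point at feeder x = -38, z = 0: with the bar's centre over it and the bar parallel to the mouth, its upper end is just short of the flares. Press it down there, on the follower or the bar already loaded, till its underside is at z = -10 to -11, then slide it along +x to the stop. Same height for both bars. Past the lower end (x below -30) there is room down to z = -15.
- follower (a joint): Follower: steel plate 59 x 31 mm filling the channel's bed, on a spring. Value in m: 0 = up, its top level with the lips' underside; grows as it goes down along the feeder's -z, to 0.029 at the bottom. The spring pushes up with 3 N at 0 and 1.1 N more per 10 mm, and presses the stack up to the lips. One bar loaded: 0.008 (bar centre z = -4), two: 0.016 (lower bar z = -12).
- keeper (a joint): Keeper: steel blade 30 mm wide, 4.5 thick, sliding across the channel's lower open end at feeder x = -34 to -38 mm. Value in m: 0 = open, out to the left (+y); grows to the right (-y), 0.050 = fully across, at its end stop. Stays where left; 1 to 2 N move it. Starts open, within 6 mm. Its track lies below z = -16, from y = -28 to +80. A bar sticking out 4 mm blocks it.
- keeper_tab (a point): Centre of the keeper's upright steel thumb tab: 10 mm along feeder x, 8 mm along y, from z = +3 to +20 (the point is at x = -36, z = +11.5). It moves with the keeper, from y = +66 fully open to y = +16 closed. Push it on its outer (left) face or pinch it across y.
- bar_a_mid (a point): Centre of one of two alike silver bars, 60 x 30 x 8 mm, about 150 g, lying flat on the bench; x along the 60 mm length, z up. Either end may go first, either face up.
- bar_b_mid (a point): Centre of the other silver bar, 60 x 30 x 8 mm, alike in every way; the order of loading does not matter.
- bench_block: Bystander: square dark steel bench block, 60 x 60 x 18 mm; origin under its centre.
- dish: Bystander: white porcelain dish, 68 mm across, 24 mm high; origin under its centre.
- tweezers: Bystander: steel tweezers about 130 mm long lying flat; origin near the middle.
- needle_file: Bystander: needle file with a blue handle, 170 mm long.
- hammer: Bystander: jeweller's hammer with a wooden handle, 240 mm long.
- jar: Bystander: small glass jar with a metal cap, 52 mm across, 60 mm high; origin under its centre.
- ring_gauge: Bystander: upright tapered steel ring gauge, 40 mm foot, 85 mm high; origin under its centre.
Not all that is in view belongs to the job. What is shaped like the part that bears bar_b_mid but green is not meant.

How it is judged:
By the outcome, as a careful person would: the job done as asked, in the order asked, and still so for the second after the job is handed in, with the robot touching nothing.
It also fails if it takes over 67 s, if anything falls off the work surface, if the arm or the gripper's body presses on something with over 40 N, if the wrist force passes 120 N, or if a joint passes its speed limit or range.

## Working session

There is one attempt and no reset: what is moved stays moved. The work goes in short steps, Python scripts to look and compute and a tool call to move; the robot and the scene stay as the last step left them, time stands still between calls to the robot, and variables do not carry over. Pictures are saved under pics/ and viewed, at most 10 in all, crops included, and the job is handed in when it is done.

Besides the shell and the picture viewer there is one more tool, called after "Emit:" in YAML: its name, and indented under it one key for each argument. move_arm: Moves the arm, as the interface text tells. Its arguments: {"type":"object","properties":{"rows":{"type":"string"},"squeeze":{"type":"number"}},"required":["rows"]}

```bash
ls; mkdir -p pics; python3 - <<'E'
from station import arm
import cv2,numpy as np
s=arm.get_state();print(s)
for n in("top","scene"):
    p,d=arm.grab_frame(n);cv2.imwrite(f"pics/{n}0.png",p);np.save(f"pics/{n}0.npy",d);c=arm.camera_model(n);print(n,c)
print(arm.camera_model("wrist"))
a=cv2.imread("pics/top0.png");b=cv2.imread("pics/scene0.png")
E
```

```text
pics
{'t': 0.0, 'q': array([-9.39917292e-01,  3.59388476e-01,  1.10593723e-02, -3.56133842e-04,
       -1.22409830e+00, -2.88091092e-01]), 'qd': array([ 0.00108588,  0.00015855,  0.00011044,  0.00032749,  0.00063287,
       -0.00083271]), 'joint_efforts': array([ 1.08488846e-04, -5.82706475e+01,  2.93060589e+01,  6.99741259e+00,
        6.76023628e-03, -2.32443081e-04]), 'eef_pos': array([ 0.22668786, -0.63528955,  0.23362079]), 'ee_rot': array([ 3.13993367e+00, -1.42480013e-04, -2.79892588e+00]), 'force': array([-0.54714823, -0.96074816, -0.14507831]), 'moment': array([-0.00959363, -0.04331112,  0.00306996]), 'gripper_force': 0.0, 'width': 0.08774211757641044}
top {'mtx': array([[425.2615262 ,   0.        , 252.15680315],
       [  0.        , 425.2615262 , 185.95062589],
       [  0.        ,   0.        ,   1.        ]]), 'camera_from_world': array([[ 0.00320188, -0.99998634, -0.0041316 , -0.01860978],
       [-0.99588081, -0.00281429, -0.09062833,  0.60331163],
       [ 0.09061547,  0.00440477, -0.99587621,  1.11995054],
       [ 0.        ,  0.        ,  0.        ,  1.        ]
[... 349 characters left out ...]
04345715e-01],
       [-3.71212075e-01, -6.85079321e-01, -6.26791767e-01,
         1.77444865e+00],
       [ 0.00000000e+00,  0.00000000e+00,  0.00000000e+00,
         1.00000000e+00]])}
{'mtx': array([[264.79361038,   0.        , 254.06709867],
       [  0.        , 264.79361038, 185.29447617],
       [  0.        ,   0.        ,   1.        ]]), 'mount': array([[-9.12174986e-04, -9.61875885e-01, -2.73484826e-01,
         7.32210176e-02],
       [ 9.99999348e-01, -1.06531843e-03,  4.11466028e-04,
        -2.86004078e-04],
       [-6.87127676e-04, -2.73484273e-01,  9.61876229e-01,
        -1.49888640e-01],
       [ 0.00000000e+00,  0.00000000e+00,  0.00000000e+00,
         1.00000000e+00]])}
```

View pics/top0.png

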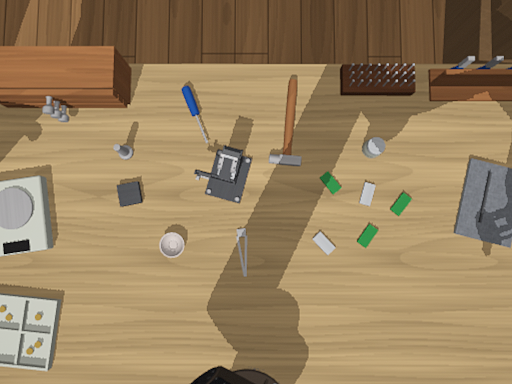

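View pics/scene0.png

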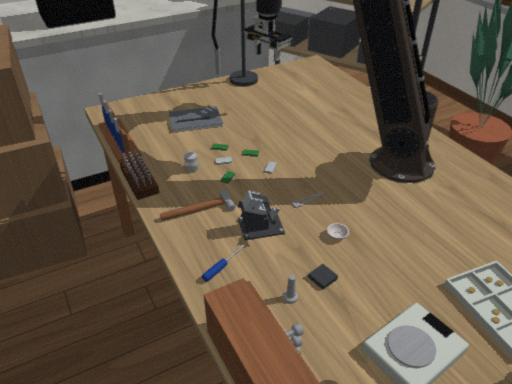

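The top view shows silver bars at (368,193) and (324,243). There are three green decoys at (331,182), (401,204) and (368,236). The feeder is at about (230,172), with its keeper tab to the left at (200,175). The silver ones fit the description; I'll confirm that in an enlarged crop.

```bash
cat > h.py <<'E'
import numpy as np,cv2
from scipy.spatial.transform import Rotation as R
from station import arm
def pose(s):
    T=np.eye(4);T[:3,:3]=R.from_euler('xyz',s['ee_rot']).as_matrix();T[:3,3]=s['eef_pos'];return T
def cam(name,s=None):
    c=arm.camera_model(name)
    Twc=np.linalg.inv(c['camera_from_world']) if name!='wrist' else pose(s)@c['mount']
    return c['mtx'],Twc
def ray(K,T,px):
    px=np.atleast_2d(np.array(px,float));d=np.c_[(px-K[:2,2])/[K[0,0],K[1,1]],np.ones(len(px))]
    return T[:3,3],d@T[:3,:3].T
def onplane(K,T,px,z):
    o,d=ray(K,T,px);return o+d*((z-o[2])/d[:,2])[:,None]
def proj(K,T,P):
    Q=(np.atleast_2d(P)-T[:3,3])@T[:3,:3];return Q[:,:2]/Q[:,2:]*[K[0,0],K[1,1]]+K[:2,2]
def silver(img,roi):
    x0,y0,x1,y1=roi;hsv=cv2.cvtColor(img,cv2.COLOR_BGR2HSV)
    m=((hsv[...,1]<60)&(hsv[...,2]>130)).astype(np.uint8);k=np.zeros_like(m);k[y0:y1,x0:x1]=m[y0:y1,x0:x1]
    return [c for c in cv2.findContours(k,cv2.RETR_EXTERNAL,cv2.CHAIN_APPROX_NONE)[0] if cv2.contourArea(c)>80]
E
python3 - <<'E'
from h import *
img=cv2.imread('pics/top0.png');K,T=cam('top')
for c in silver(img,(300,170,420,260)):
    b=cv2.boxPoints(cv2.minAreaRect(c));w=onplane(K,T,b,.008);print(w.mean(0).round(4),[np.round(w[i]-w[i-1],3)[:2] for i in (1,2)],b.mean(0))
for p,z in [((230,172),.1),((240,147),.1),((202,175),.12),((213,193),0),((238,202),0),((130,193),.018),((172,245),.02),((242,240),0),((285,160),.02)]: print(p,onplane(K,T,[p],z).round(3))
a=cv2.resize(img[110:270,170:290],None,fx=3.3,fy=3.3,interpolation=2);b=cv2.resize(img[165:265,300:420],None,fx=3.3,fy=3.3,interpolation=2)
b=cv2.copyMakeBorder(b,0,a.shape[0]-b.shape[0],0,0,0);cv2.imwrite('pics/crop0.png',np.hstack([a,b]))
E
```

```text
[ 0.4504 -0.2102  0.008 ] [array([ 0.021, -0.024]), array([-0.045, -0.041])] [323.43207 243.06226]
[ 0.5847 -0.331   0.008 ] [array([ 0.06 , -0.018]), array([-0.009, -0.031])] [367.0094  193.71698]
(230, 172) [[0.632 0.039 0.1  ]]
(240, 147) [[0.696 0.014 0.1  ]]
(202, 175) [[0.622 0.108 0.12 ]]
(213, 193) [[0.586 0.091 0.   ]]
(238, 202) [[0.561 0.022 0.   ]]
(130, 193) [[0.584 0.315 0.018]]
(172, 245) [[0.444 0.198 0.02 ]]
(242, 240) [[0.458 0.011 0.   ]]
(285, 160) [[ 0.675 -0.106  0.02 ]]
```

View pics/crop0.png

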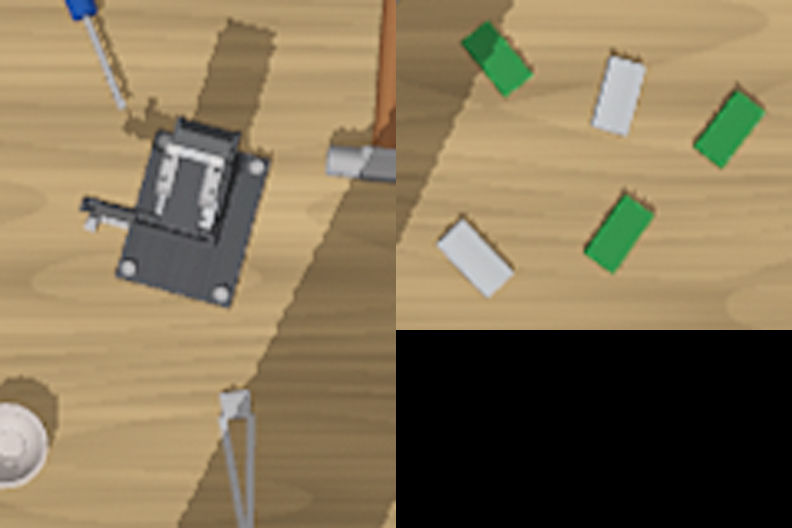

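The crop confirms it: the two silver bars are the ones named above, and the three green ones are decoys. In the feeder, +x points up and slightly right in the image. I'll go over the bars with the wrist camera.

Emit:
move_arm:
  rows: "0 0 0 -0.0486 0.031 0.007 0.0876;0 0 0 -0.0486 0.031 0.007 0.0876;0 0 0 -0.0486 0.031 0.007 0.0876;0 0 0 -0.0486 0.031 0.007 0.0876;0 0 0 -0.0486 0.031 0.007 0.0876;0 0 0 -0.0486 0.031 0.007 0.0876;0 0 0 -0.0486 0.031 0.007 0.0876;0 0 0 -0.0486 0.031 0.007 0.06"

```text
t: 1.1
eef_pos: [0.5104, -0.2697, 0.1782]
ee_rot: [3.141, -0.0, -2.799]
force: [0.3, -1.2, -0.0]
width: 0.0822
gripper_force: 0.0
```

Emit:
move_arm:
  rows: "0 0 0 0 0 0 0.06;0 0 0 0 0 0 0.06"

```text
t: 1.35
eef_pos: [0.5095, -0.2711, 0.1782]
ee_rot: [3.141, -0.001, -2.798]
force: [0.1, -0.4, -0.3]
width: 0.064
gripper_force: 0.0
```

```bash
cat >> h.py <<'E'
def look(name,fn=None):
    s=arm.get_state();p,d=arm.grab_frame(name)
    if fn: cv2.imwrite(f'pics/{fn}.png',p);np.savez(f'pics/{fn}.npz',d=d,T=pose(s))
    return p,d,*cam(name,s)
def goto(pos,Rm=None):
    "tool-frame rotvec(deg) first, then shift in final axes"
    T=pose(arm.get_state());Rm=T[:3,:3] if Rm is None else Rm
    print('turn',R.from_matrix(T[:3,:3].T@Rm).as_rotvec(degrees=True).round(2),'shift mm',((np.array(pos)-T[:3,3])@Rm*1000).round(1))
def down(yaw): return R.from_euler('xyz',[np.pi,0,np.radians(yaw)]).as_matrix()
def bars(p,K,T,z=.008):
    out=[]
    for c in silver(p,(0,0,512,384)):
        r=cv2.minAreaRect(c);w=onplane(K,T,cv2.boxPoints(r),z);e=sorted([w[1]-w[0],w[2]-w[1]],key=lambda v:np.linalg.norm(v))
        l=[np.linalg.norm(v) for v in e]
        if .045<l[1]<.075 and .02<l[0]<.042: out.append((w.mean(0),np.degrees(np.arctan2(e[1][1],e[1][0])),l,r[0]))
    return out
E
python3 - <<'E'
from h import *
p,d,K,T=look('wrist','w1')
s=arm.get_state();print(s['t'],s['eef_pos'],np.degrees(s['ee_rot']),s['force'])
for b in bars(p,K,T): print(b)
E
```

```text
1.4 [ 0.5092157  -0.27176073  0.17840292] [ 1.79984669e+02 -2.94868614e-02 -1.60369466e+02] [ 0.09690362 -0.48680663  0.63737506]
(array([ 0.78863163, -0.08933274,  0.008     ]), np.float64(149.5758668373896), [np.float64(0.025077904127637756), np.float64(0.047530030652594125)], (303.3932800292969, 372.62921142578125))
(array([ 0.58270661, -0.3290239 ,  0.008     ]), np.float64(162.39328736557275), [np.float64(0.030305549179339735), np.float64(0.06284661216227595)], (192.921630859375, 208.6702880859375))
(array([ 0.44870685, -0.20839823,  0.008     ]), np.float64(44.81555116584418), [np.float64(0.02986910959009659), np.float64(0.06125999804380395)], (320.1314392089844, 141.64173889160156))
```

View pics/w1.png

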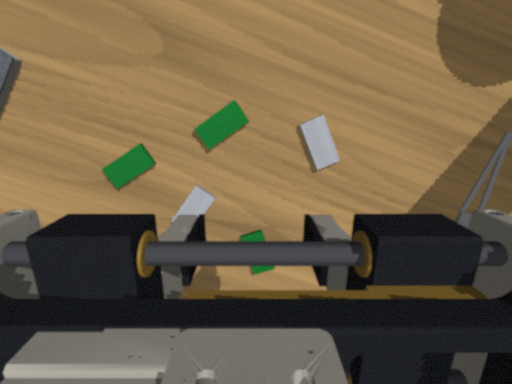

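Silver bars appear at (192,208), partly behind a finger, and (320,141), clear; the rest are green. I'll take the clear one (bar B) first.

Emit:
move_arm:
  rows: "0 0 -8.4 0 0 0 0.06;0 0 -8.4 0 0 0 0.06;0 0 -8.4 0 0 0 0.06;0 0 0 0.005 0.029 0.026 0.056;0 0 0 0.005 0.029 0.026 0.056;0 0 0 0.0043 0.0297 0.026 0.056;0 0 0 0 0 0 0.056;0 0 0 0 0 0 0.056"

```text
t: 2.4
eef_pos: [0.4382, -0.2204, 0.1013]
ee_rot: [-3.14, 0.001, -2.36]
force: [0.8, 0.1, 0.7]
width: 0.0557
gripper_force: 0.0
```

```bash
python3 - <<'E'
from h import *
p,d,K,T=look('wrist','w2')
s=arm.get_state();print(s['t'],s['eef_pos'],np.degrees(s['ee_rot']))
for b in bars(p,K,T):
    print(b); y=b[1]+180; Rm=down(y); g=b[0]+.016*Rm[:,0]; g[2]=.0095; goto(g,Rm)
E
```

```text
2.45 [ 0.438613   -0.22031647  0.10144555] [-1.79906704e+02  5.25872855e-02 -1.35209320e+02]
(array([ 0.57727931, -0.33363343,  0.008     ]), np.float64(150.9454387659315), [np.float64(0.02831446012244094), np.float64(0.06965626807562776)], (72.79441833496094, 207.6809539794922))
turn [-1.1000e-01 -5.0000e-02 -1.0615e+02] shift mm [192.2  31.7  91.9]
(array([ 0.44845265, -0.20894351,  0.008     ]), np.float64(45.7470276777631), [np.float64(0.02924997221894216), np.float64(0.06103247185767774)], (255.5, 203.5))
turn [-0.09  0.05 -0.96] shift mm [ 1.   0.9 91.9]
```

Emit:
move_arm:
  rows: "0 0 -0.9 0.001 0.001 0.03 0.056;0 0 0 0 0 0.03 0.056;0 0 0 0 0 0.02 0.056;0 0 0 0 0 0.0115 0.056;0 0 0 0 0 0 0.056;0 0 0 0 0 0 0.02;0 0 0 0 0 0 0.02;0 0 0 0 0 0 0.02"
  squeeze: 55

```text
t: 3.45
eef_pos: [0.4365, -0.2194, 0.0093]
ee_rot: [-3.141, 0.0, -2.343]
force: [0.2, -1.9, -0.6]
width: 0.0313
gripper_force: 0.9
```

Emit:
move_arm:
  rows: "0 0 0 0 0 0 0.02;0 0 0 0 0 0 0.02"

```text
t: 3.7
eef_pos: [0.4365, -0.2194, 0.0093]
ee_rot: [-3.141, 0.0, -2.343]
force: [0.8, 0.0, 4.0]
width: 0.029
gripper_force: 54.6
```

Emit:
move_arm:
  rows: "0 0 0 0 0 -0.04 0.02;0 0 0 0 0 -0.06 0.02;0 0 0 0 0 -0.06 0.02;0 0 0 0 0 -0.06 0.02"

```text
t: 4.2
eef_pos: [0.4355, -0.2191, 0.2308]
ee_rot: [3.141, 0.0, -2.343]
force: [1.8, -1.3, -1.3]
width: 0.0292
gripper_force: 54.6
```

```bash
cat >> h.py <<'E'
def feed(o,yaw,pitch=25):
    F=np.eye(4);F[:3,:3]=R.from_euler('ZY',[yaw,-pitch],degrees=True).as_matrix();F[:3,3]=o;return F
def toolR(F): return F[:3,:3]@np.diag([-1,1,-1.])
E
python3 - <<'E'
from h import *
s=arm.get_state();print(s['eef_pos'],s['width'],s['gripper_force'],s['force'])
F=feed([.64,.035,.12],-16);g=(F@[-.03,0,.13,1])[:3]
T=pose(s)
goto(g,down(164));goto(g,toolR(F));print(R.from_matrix(down(164).T@toolR(F)).as_rotvec(degrees=True))
E
```

```text
[ 0.43554612 -0.21912939  0.23083601] 0.029206044446839153 54.59496796131134 [ 1.80600145 -1.28960525 -1.29563933]
turn [ 3.000e-02 -2.000e-02  6.174e+01] shift mm [-44.4 300.6   5.7]
turn [ 13.49 -22.53  60.71] shift mm [-37.8 300.6  23.9]
[ 5.97017214e-15 -2.50000000e+01 -1.97400526e-15]
```

Emit:
move_arm:
  rows: "0 0 10.3 0 0 0 0.02;0 0 10.3 0 0 0 0.02;0 0 10.3 0 0 0 0.02;0 0 10.3 0 0 0 0.02;0 0 10.3 0 0 0 0.02;0 0 10.2 0 0 0 0.02;0 -8.35 0 0 0 0 0.02;0 -8.35 0 0 0 0 0.02"

```text
t: 5.2
eef_pos: [0.4366, -0.2193, 0.2286]
ee_rot: [3.141, 0.295, 2.863]
force: [-0.6, -1.1, -0.3]
width: 0.029
gripper_force: 54.6
```

Emit:
move_arm:
  rows: "0 -8.3 0 0 0 0 0.02;0 0 0 -0.006 0.05 0.004 0.02;0 0 0 -0.006 0.05 0.004 0.02;0 0 0 -0.006 0.05 0.004 0.02;0 0 0 -0.006 0.05 0.004 0.02;0 0 0 -0.007 0.05 0.004 0.02;0 0 0 -0.007 0.05 0.004 0.02;0 0 0 0 0 0 0.02"

```text
t: 6.2
eef_pos: [0.5628, 0.0597, 0.2228]
ee_rot: [-3.141, 0.436, 2.867]
force: [0.1, 0.4, -1.5]
width: 0.0293
gripper_force: 54.6
```

```bash
python3 - <<'E'
from h import *
arm.grab_frame('wrist')
p,d,K,T=look('wrist','w3')
s=arm.get_state();print(s['t'],s['eef_pos'],np.degrees(s['ee_rot']),s['q'],s['gripper_force'])
cv2.imwrite('pics/w3b.png',cv2.resize(p[0:300,110:410],(800,800*300//300))[:600])
E
```

```text
6.3 [0.56106795 0.05692557 0.22234346] [-179.91234393   24.910692    164.10896437] [ 0.61931494 -0.02864668 -0.79460588  0.60996045 -0.61397233 -2.93879051] 54.59473192691803
```

View pics/w3b.png

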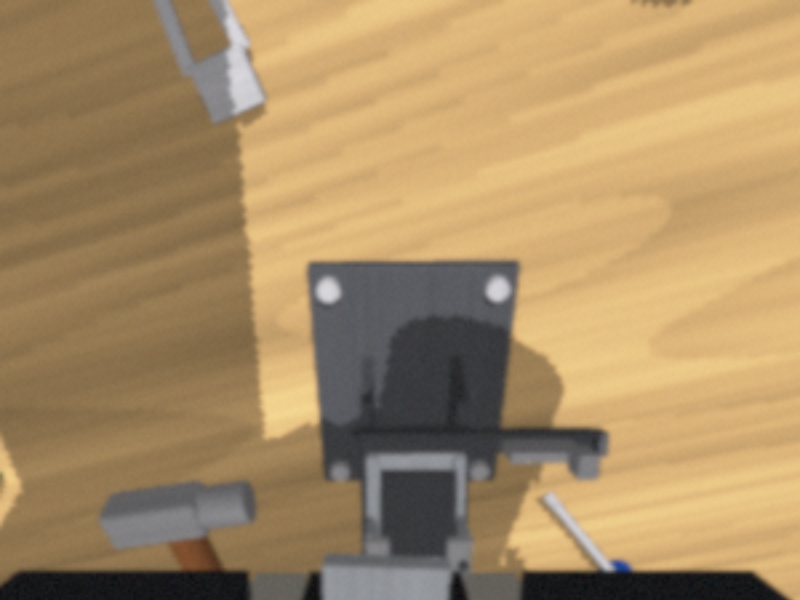

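The channel is low in the view, at crop (420,510), with the tab at (585,465). The held bar hides its upper part. I'll move the tool upslope for a clear view.

Emit:
move_arm:
  rows: "0 0 0 -0.035 -0.02 -0.01 0.02;0 0 0 -0.035 -0.02 -0.01 0.02;0 0 0 0 0 0 0.02;0 0 0 0 0 0 0.02;0 0 0 0 0 0 0.02"

```text
t: 6.92
eef_pos: [0.6025, 0.0029, 0.2702]
ee_rot: [-3.141, 0.435, 2.863]
force: [-0.4, 0.6, -1.5]
width: 0.0287
gripper_force: 54.6
```

```bash
python3 - <<'E'
from h import *
p,d,K,T=look('wrist','w4')
s=arm.get_state();print(s['t'],s['eef_pos'],np.degrees(s['ee_rot']),s['q'],s['gripper_force'])
cv2.imwrite('pics/w4b.png',cv2.resize(p[60:260,150:400],(800,640),interpolation=2)[:600])
E
```

```text
6.975 [0.60263832 0.00315026 0.27031217] [-179.95110177   24.94558422  164.07783514] [ 0.4859507  -0.01336462 -0.62555785  0.47580398 -0.6922077  -2.66372049] 54.59458887577057
```

View pics/w4b.png

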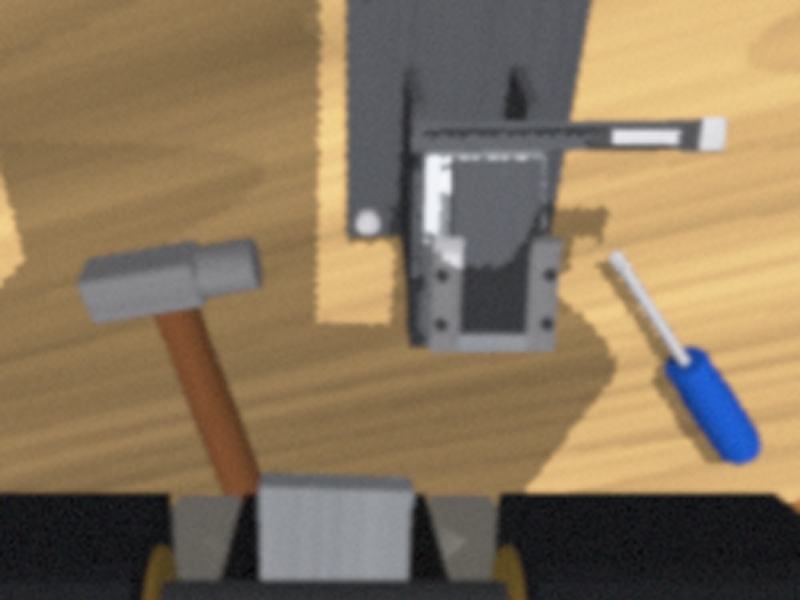

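The view is clear: lips at crop x 430–462 and 528–560, back stop at y≈335, flares at y≈240, tab at (712,133). The bar is held squarely. Next I'll extract the edges at sub-pixel level.

```bash
python3 - <<'E'
from h import *
g=cv2.cvtColor(cv2.imread('pics/w4.png'),cv2.COLOR_BGR2GRAY);z=np.load('pics/w4.npz');d=z['d'];T=z['T']@arm.camera_model('wrist')['mount'];K=arm.camera_model('wrist')['mtx']
print('rows150-158 cols274-330',g[150:159,274:330].mean(0).astype(int))
print('col298-312 rows 85-175',g[85:175,298:312].mean(1).astype(int))
F=feed([.64,.035,.12],-16)
for n,(X,Y) in dict(lipL=(445,300),lipR=(545,300),stop=(495,343),foll=(495,200),tab=(712,133),lipL2=(437,325),lipR2=(545,260)).items():
    u,v=150+X/3.2,60+Y/3.2;o,r=ray(K,T,[(u,v)]);P=o+r[0]*d[int(round(v)),int(round(u))]
    print(n,(u,v),P.round(4),((P-F[:3,3])@F[:3,:3]*1000).round(1))
# lip-top plane fit
vs,us=np.mgrid[150:162,286:292];pts=[]
for a,b in ((284,293),(317,323)):
    vs,us=np.mgrid[145:162,a:b];o,r=ray(K,T,np.c_[us.ravel(),vs.ravel()]);pts.append(o+r*d[vs,us].ravel()[:,None])
P=np.vstack(pts);c=P.mean(0);n=np.linalg.svd(P-c)[2][2];print('plane',c,n*np.sign(n[2]))
E
```

```text
rows150-158 cols274-330 [116 113  99  72  55  58  68  83  95 102 111 124 130 131 132 133 132 130
 125 109  82  62  57  57  56  57  57  58  58  58  57  57  58  57  57  57
  56  58  58  65  87 115 129 131 133 132 130 129 127 131 139 149 157 164
 172 180]
col298-312 rows 85-175 [ 79  78  78  78  77  76  75  75  76  75  73  76  85  97  95  81  75  89
 102 106 107 114 134 154 154 121 103 102 103 103 102 102 102 101 101 102
 102 102 102 101 101 101 102 101 101 101 101 100 101 101 100 100 100  98
  96  95  91  81  70  60  57  57  57  57  58  57  58  58  58  57  57  58
  57  57  57  57  57  61  79 113 142 149 149 147 140 126 120 120 123 125]
lipL (289.0625, 153.75) [0.6474 0.0303 0.13  ] [11.9 -2.4  5.5]
lipR (320.3125, 153.75) [0.6567 0.0636 0.1304] [11.8 32.1  6. ]
stop (304.6875, 167.1875) [0.6647 0.0439 0.1376] [26.8 15.4  6.9]
foll (304.6875, 122.5) [0.6237 0.0539 0.1132] [-21.7  13.7   2.7]
tab (372.5, 101.5625) [0.6144 0.1214 0.1226] [-42.8  76.   22.8]
lipL2 (286.5625, 161.5625) [0.653  0.0259 0.1356] [20.2 -5.2  7.8]
lipR2 (320.3125, 141.25) [0.6451 0.0662 0.1236] [-1.8 31.4  4.8]
plane [0.65034289 0.04274904 0.1294953 ] [-0.38537273  0.06297625  0.9206095 ]
```

```bash
python3 - <<'E'
from h import *
g=cv2.cvtColor(cv2.imread('pics/w4.png'),cv2.COLOR_BGR2GRAY).astype(float);z=np.load('pics/w4.npz');d=z['d'];T=z['T']@arm.camera_model('wrist')['mount'];K=arm.camera_model('wrist')['mtx']
def cross(prof,lvl,i0):
    k=[i for i in range(len(prof)-1) if (prof[i]-lvl)*(prof[i+1]-lvl)<=0][0];return i0+k+(lvl-prof[k])/(prof[k+1]-prof[k])
rows=np.arange(145,161)
L=np.array([(cross(g[r,288:300],95,288),r) for r in rows]);Rr=np.array([(cross(g[r,308:320],95,308),r) for r in rows])
S=np.array([(c,cross(g[158:168,c],103,158)) for c in range(297,313)])
Fo=np.array([(c,cross(g[108:113,c],125,108)) for c in range(296,314)])
# flare ends (upper ends in the image): right lip, left lip
fl=[np.median([cross(g[128:142,c][::1],115,128) if ((g[128:142,c]-115)[:-1]*(g[128:142,c]-115)[1:]<=0).any() else np.nan for c in cs]) for cs in (range(318,323),)]
print('flare R row',fl, 'g',g[126:146,318:323].mean(1).astype(int))
def toF(F,px,zf):
    o,r=ray(K,T,px);o=(o-F[:3,3])@F[:3,:3];r=r@F[:3,:3];return (o+r*((zf-o[2])/r[:,2])[:,None])*1000
F=feed([.64,.05,.12],-16)
for it in range(4):
    l=toF(F,L,.003);r=toF(F,Rr,0.0)
    sl=[np.degrees(np.arctan(np.polyfit(a[:,0],a[:,1],1)[0])) for a in(l,r)]
    yc=(l[:,1].mean()+r[:,1].mean())/2;wd=r[:,1].mean()-l[:,1].mean()
    st=toF(F,S,.003)[:,0].mean();fo=toF(F,Fo,0)[:,0].mean()
    print(F[:3,3].round(4),'slopes',sl,'yc',yc,'lipgap',wd,'stop',st,toF(F,S,0)[:,0].mean(),'foll',fo)
    yaw=np.degrees(np.arctan2(F[1,0],F[0,0]))+np.mean(sl)
    # move origin horizontally so that follower edge=-29.5, stop=30
    dx=((st-30)+(fo+29.5))/2;h=F[:3,3]+F[:3,1]*yc/1000+np.array([F[0,0],F[1,0],0])/np.cos(np.radians(25))**1*dx/1000
    h[2]=.12;F=feed(h,yaw)
print(h,yaw)
print('proj flare R', proj(K,T,(F@[-.004,.015,.006,1])[:3]), 'corner', proj(K,T,(F@[.037,.022,.003,1])[:3]),'tab top, crop',(proj(K,T,(F@[-.036,.066,.02,1])[:3])-[150,60])*3.2,(proj(K,T,(F@[-.036,.060,.02,1])[:3])-[150,60])*3.2)
# depth check in F
for n,(X,Y) in dict(lipL=(445,300),lipR=(545,300),foll=(495,200),tab=(712,133)).items():
    u,v=150+X/3.2,60+Y/3.2;o,q=ray(K,T,[(u,v)]);P=o+q[0]*d[int(round(v)),int(round(u))];print(n,((P-F[:3,3])@F[:3,:3]*1000).round(1))
b=z['T'];print('grip TCP rel',)
E
```

```text
flare R row [np.float64(135.2)] g [ 74  79  85  88  87  82  78  86 100 111 126 132 131 133 131 133 131 126
 108  94]
[0.64 0.05 0.12] slopes [np.float64(9.344683938233198), np.float64(0.4489679175215749)] yc -0.5858779917052406 lipgap 24.99913807424937 stop 26.961984000359127 27.551897634900065 foll -31.122509923510172
[0.6376 0.0501 0.12  ] slopes [np.float64(5.560705346935281), np.float64(-3.9757041946721166)] yc -1.4243773971556228 lipgap 24.562106847905547 stop 28.901596188822012 29.526604959799457 foll -29.004327036404113
[0.637  0.0487 0.12  ] slopes [np.float64(4.948303224966616), np.float64(-4.689148239828089)] yc -0.22151555776687548 lipgap 24.48534686680547 stop 29.153467556676894 29.783093343197336 foll -28.698149040941175
[0.637  0.0485 0.12  ] slopes [np.float64(4.848173391315715), np.float64(-4.8057415687122464)] yc -0.03462910879079395 lipgap 24.473498849207555 stop 29.172627310696917 29.802979966563573 foll -28.671522562342115
[0.63696129 0.04849132 0.12      ] -10.159880092120034
proj flare R [[317.27745715 132.72453583]] corner [[324.12563442 168.96209725]] tab top, crop [[710.25514631 114.95210915]] [[690.08816827 116.91550345]]
lipL [ 16.5 -16.    3.4]
lipR [19.6 18.3  2.4]
foll [-15.5   3.   -0.2]
tab [-30.7  67.7  17.1]
grip TCP rel
```

```bash
python3 - <<'E'
from h import *
g=cv2.cvtColor(cv2.imread('pics/w4.png'),cv2.COLOR_BGR2GRAY).astype(float);z=np.load('pics/w4.npz');d=z['d']
for r in range(136,166,2): print(r,g[r,278:332].astype(int).tolist())
# keeper rail & tab
for c in (300,320,340,350,360,367,370,373,376): print(c,g[92:114,c].astype(int).tolist())
print(g[100:103,355:385].mean(0).astype(int))
print((d[96:110:1,372]*1000).astype(int),(d[98:108,330]*1000).astype(int))
E
```

```text
136 [64, 83, 91, 98, 121, 135, 135, 153, 179, 188, 190, 191, 189, 188, 186, 183, 165, 129, 104, 102, 103, 99, 101, 104, 99, 101, 101, 101, 100, 103, 100, 100, 100, 94, 85, 69, 64, 73, 99, 119, 125, 127, 127, 126, 125, 127, 122, 124, 117, 117, 131, 157, 171, 174]
138 [64, 83, 89, 91, 100, 108, 115, 143, 161, 173, 191, 201, 201, 201, 196, 192, 164, 120, 102, 102, 102, 101, 102, 101, 103, 99, 104, 99, 99, 102, 101, 97, 92, 79, 65, 59, 64, 85, 110, 129, 131, 131, 131, 132, 133, 129, 129, 119, 113, 116, 140, 162, 169, 170]
140 [64, 78, 80, 87, 96, 99, 105, 119, 132, 151, 186, 214, 218, 224, 222, 207, 168, 121, 104, 101, 101, 100, 100, 101, 103, 100, 101, 100, 102, 99, 97, 90, 79, 63, 61, 58, 69, 97, 120, 130, 132, 133, 132, 130, 131, 129, 123, 115, 113, 125, 151, 167, 178, 178]
142 [70, 88, 89, 88, 95, 101, 104, 118, 130, 135, 142, 155, 174, 201, 210, 202, 163, 112, 91, 89, 94, 98, 94, 88, 83, 86, 93, 95, 90, 81, 71, 59, 58, 55, 59, 58, 65, 97, 124, 132, 135, 133, 133, 129, 128, 129, 125, 121, 124, 135, 160, 183, 187, 187]
144 [72, 92, 92, 92, 96, 102, 110, 113, 109, 92, 99, 113, 127, 133
[... 3196 characters left out ...]
, 174, 177, 185, 189]
367 [204, 205, 205, 202, 186, 143, 104, 94, 94, 96, 99, 103, 107, 108, 118, 143, 170, 174, 182, 190, 185, 185]
370 [203, 205, 202, 203, 208, 212, 216, 215, 219, 220, 219, 221, 222, 221, 203, 173, 174, 179, 188, 188, 186, 182]
373 [203, 201, 200, 202, 213, 223, 226, 224, 223, 221, 221, 222, 220, 219, 200, 170, 174, 186, 188, 184, 182, 183]
376 [204, 202, 203, 201, 202, 207, 207, 205, 208, 206, 205, 205, 199, 195, 183, 173, 178, 182, 185, 183, 183, 182]
[201 199 198 200 198 196 180 145 107  90  88  88  96 132 185 219 224 224
 221 223 219 206 188 182 184 184 185 183 183 184]
[383 259 261 260 260 261 261 261 260 262 262 266 397 396] [297 298 302 303 303 303 304 304 305 394]
```

```bash
python3 - <<'E'
from h import *
from scipy.optimize import least_squares
g=cv2.cvtColor(cv2.imread('pics/w4.png'),cv2.COLOR_BGR2GRAY).astype(float);z=np.load('pics/w4.npz');Tt=z['T'];M=arm.camera_model('wrist')['mount'];T=Tt@M;K=arm.camera_model('wrist')['mtx']
for r in (214,222,230): print(r,g[r,222:290].astype(int).tolist())
for c in (240,255,270): print(c,g[200:222,c].astype(int).tolist())
# bar corners in tool frame prediction
for P in ([.014,-.015,.0013],[.014,.015,.0013],[.014,-.015,.0093],[.014,.015,.0093],[0,-.015,.0013],[0,.015,.0013]): print(P,proj(K,M,P).round(1))
def toF(F,px,zf):
    o,r=ray(K,T,px);o=(o-F[:3,3])@F[:3,:3];r=r@F[:3,:3];return (o+r*((zf-o[2])/r[:,2])[:,None])*1000
S=[(305,163.7)];Fo=[(305,109.8)]
for yaw in (-14,-15,-16):
    res=lambda p:np.r_[toF(feed([p[0],p[1],.12],yaw),[(293.6,154)],.003)[0,1]+11.75,toF(feed([p[0],p[1],.12],yaw),[(314.3,154)],0)[0,1]-11.75,
      toF(feed([p[0],p[1],.12],yaw),S,.003)[0,0]-30,toF(feed([p[0],p[1],.12],yaw),Fo,0)[0,0]+29.5,toF(feed([p[0],p[1],.12],yaw),[(372.5,101)],.02)[0,0]+36]
    q=least_squares(res,[.637,.048]);F=feed([*q.x,.12],yaw);print(yaw,q.x.round(4),q.fun.round(2),'tab',toF(F,[(372.5,101)],.02).round(1),'lip/flareR',toF(F,[(319,134.5)],.006).round(1))
E
```

```text
214 [92, 94, 88, 81, 66, 56, 51, 58, 98, 130, 149, 152, 152, 149, 149, 149, 149, 147, 148, 149, 144, 146, 147, 149, 152, 148, 146, 144, 146, 147, 146, 147, 144, 145, 144, 146, 148, 150, 150, 150, 145, 148, 149, 151, 150, 152, 149, 150, 148, 148, 144, 145, 143, 142, 142, 141, 132, 108, 79, 78, 90, 105, 116, 116, 114, 115, 116, 114]
222 [91, 76, 45, 15, 22, 18, 20, 41, 81, 122, 147, 152, 151, 150, 149, 148, 147, 148, 145, 149, 146, 148, 149, 151, 150, 149, 147, 148, 147, 150, 149, 147, 144, 145, 146, 149, 151, 151, 152, 150, 151, 149, 151, 154, 153, 156, 150, 151, 151, 149, 149, 148, 147, 150, 147, 128, 90, 48, 23, 16, 19, 21, 46, 76, 95, 96, 97, 95]
230 [42, 23, 18, 22, 22, 15, 24, 29, 71, 118, 146, 149, 154, 151, 150, 147, 148, 148, 147, 145, 147, 148, 150, 149, 149, 148, 144, 145, 147, 148, 149, 150, 149, 148, 146, 150, 152, 150, 153, 146, 152, 153, 153, 154, 153, 150, 153, 150, 150, 149, 148, 149, 149, 149, 142, 121, 74, 34, 22, 21, 16, 21, 18, 23, 48, 79, 107, 112]
240 [111, 119, 121, 117, 115, 117, 111, 109, 100, 96, 96, 104, 124, 144, 148, 148, 151, 148, 148, 145, 146, 148]
255 [115, 117, 116, 112, 113, 117, 120, 119, 105, 98, 97, 99, 112, 133, 145, 143, 146, 147, 146, 148, 145, 145]
270 [112, 116, 118, 123, 122, 120, 114, 117, 111, 104, 101, 100, 111, 126, 148, 151, 151, 149, 151, 150, 151, 149]
[0.014, -0.015, 0.0013] [[229.5 211.3]]
[0.014, 0.015, 0.0013] [[278.7 211.2]]
[0.014, -0.015, 0.0093] [[230.6 206.7]]
[0.014, 0.015, 0.0093] [[277.5 206.6]]
[0, -0.015, 0.0013] [[230.1 232.2]]
[0, 0.015, 0.0013] [[278.1 232.2]]
-14 [0.6376 0.0501] [ 0.01 -0.01 -1.07  0.38  0.58] tab [[-35.4  63.2  20. ]] lip/flareR [[-3.1 14.9  6. ]]
-15 [0.6373 0.0504] [-0.02  0.02 -0.76  0.74 -0.05] tab [[-36.1  62.3  20. ]] lip/flareR [[-3.  14.5  6. ]]
-16 [0.637  0.0508] [-0.04  0.04 -0.46  1.11 -0.69] tab [[-36.7  61.5  20. ]] lip/flareR [[-2.9 14.2  6. ]]
```

```bash
cat >> h.py <<'E'
F0=feed([.6373,.0504,.12],-15)
def fgoto(x,y,z): goto((F0@[x/1e3,y/1e3,z/1e3,1])[:3],toolR(F0))
def where():
    s=arm.get_state();T=np.linalg.inv(F0)@pose(s);print('t',s['t'],'feeder mm',(T[:3,3]*1000).round(1),'rot err',R.from_matrix(toolR(feed([0]*3,0,0)).T@T[:3,:3]).as_rotvec(degrees=True).round(2),'F_f',(F0[:3,:3].T@s['force']).round(1),'w',round(s['width'],4),s['gripper_force'].round(1),'q',s['q'].round(2))
E
python3 - <<'E'
from h import *
where();fgoto(-55.5,0,40)
E
```

```text
Traceback (most recent call last):
  File "h.py", line 43, in where
    s=arm.get_state();T=np.linalg.inv(F0)@pose(s);print('t',s['t'],'feeder mm',(T[:3,3]*1000).round(1),'rot err',R.from_matrix(toolR(feed([0]*3,0,0)).T@T[:3,:3]).as_rotvec(degrees=True).round(2),'F_f',(F0[:3,:3].T@s['force']).round(1),'w',round(s['width'],4),s['gripper_force'].round(1),'q',s['q'].round(2))
                                                                                                                                                                                                                                                                   ^^^^^^^^^^^^^^^^^^^^^^^^
AttributeError: 'float' object has no attribute 'round'
```

```bash
sed -i "s/s\['gripper_force'\].round(1)/round(s['gripper_force'],1)/" h.py
python3 - <<'E'
from h import *
where();fgoto(-55.5,0,40)
E
```

```text
t 6.975 feeder mm [ 44.3 -54.6 145.2] rot err [0.44 0.05 0.84] F_f [-1.  -0.4 -1.6] w 0.029 54.6 q [ 0.49 -0.01 -0.63  0.48 -0.69 -2.66]
turn [-0.44 -0.05 -0.84] shift mm [ 99.8  54.6 105.2]
```

Emit:
move_arm:
  rows: "-0.4 0 -0.8 0 0 0 0.02;0 0 0 0.025 0.0135 0.026 0.02;0 0 0 0.025 0.0135 0.026 0.02;0 0 0 0.025 0.0135 0.026 0.02;0 0 0 0.025 0.014 0.027 0.02;0 0 0 0 0 0 0.02;0 0 0 0 0 0 0.02;0 0 0 0 0 0 0.02"

```text
t: 7.98
eef_pos: [0.5788, 0.0617, 0.15]
ee_rot: [3.136, 0.403, 2.887]
force: [0.0, -0.6, -1.8]
width: 0.0291
gripper_force: 54.6
```

```bash
python3 - <<'E'
from h import *
where();fgoto(-55.5,0,0)
p,d,K,T=look('wrist','w5')
cv2.imwrite('pics/w5b.png',cv2.resize(p[150:300,150:360],(800,571),interpolation=2))
E
```

```text
t 7.975 feeder mm [-41.2  -4.3  52.3] rot err [-0.49  1.91 -0.36] F_f [-0.6 -0.6 -1.7] w 0.0291 54.6 q [ 0.53  0.09 -0.88  0.76 -0.41 -3.03]
turn [ 0.49 -1.91  0.36] shift mm [14.3  4.3 52.3]
```

View pics/w5b.png

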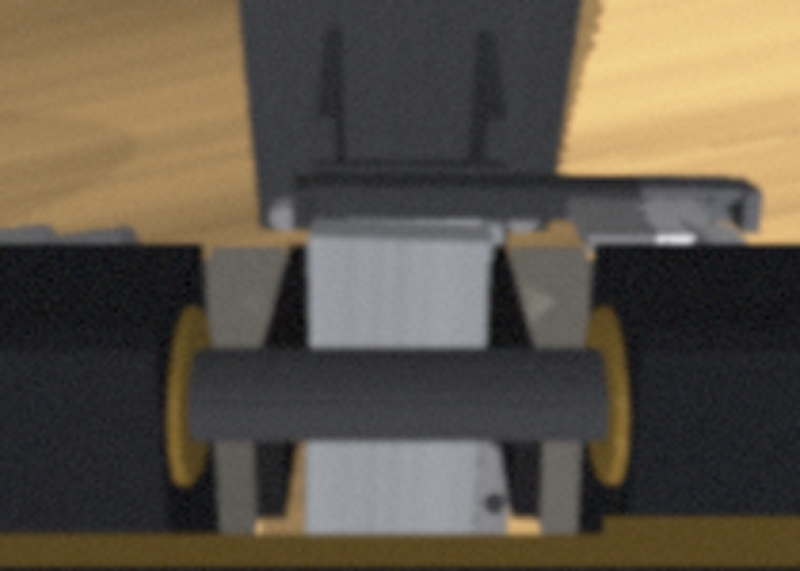

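q6 has reached its limit (-3.03), so this tool heading cannot serve the load position. I need the half-turned heading, with the bar held by its other end. I'll back off, set the bar on the bench and regrip it.

Emit:
move_arm:
  rows: "0 0 0 -0.03 -0.03 -0.04 0.02;0 0 0 -0.03 -0.04 -0.03 0.02;0 0 0 -0.02 -0.05 -0.02 0.02;0 8.3 0 0 -0.05 0 0.02;0 8.3 0 0 -0.05 0 0.02;0 7 0 0 -0.03 0 0.02;0 0 0 0 0 0 0.02"

```text
t: 8.9
eef_pos: [0.5548, -0.1903, 0.2615]
ee_rot: [3.141, -0.001, 2.883]
force: [-0.5, 0.5, -1.8]
width: 0.0295
gripper_force: 54.6
```

```bash
python3 - <<'E'
from h import *
where();s=arm.get_state();print(s['eef_pos'],np.degrees(s['ee_rot']));goto([.5,-.15,.06],down(np.degrees(s['ee_rot'][2])));
E
```

```text
t 8.9 feeder mm [  44.  -253.9  135.6] rot err [-0.08 25.05 -0.2 ] F_f [-1.3  0.3 -1.4] w 0.0295 54.6 q [ 0.    0.2  -0.15 -0.   -1.23 -1.83]
[ 0.55479352 -0.19032356  0.26151695] [ 1.79963706e+02 -4.64551981e-02  1.65206220e+02]
turn [ 0.04 -0.05 -0.  ] shift mm [ 63.3  25.  201.5]
```

Emit:
move_arm:
  rows: "0 0 0 0.016 0.0065 0.05 0.02;0 0 0 0.016 0.0065 0.05 0.02;0 0 0 0.016 0.006 0.05 0.02;0 0 0 0.015 0.006 0.05 0.02;0 0 0 0 0 0.035 0.02;0 0 0 0 0 0.015 0.02;0 0 0 0 0 0 0.02;0 0 0 0 0 0 0.02"

```text
t: 9.9
eef_pos: [0.5008, -0.1479, 0.0136]
ee_rot: [3.141, 0.004, 2.888]
force: [-0.1, 0.7, -1.0]
width: 0.029
gripper_force: 54.6
```

Emit:
move_arm:
  rows: "0 0 0 0 0 0.0015 0.02;0 0 0 0 0 0 0.02;0 0 0 0 0 0 0.05;0 0 0 0 0 0 0.05;0 0 0 0 0 0 0.05"

```text
t: 10.52
eef_pos: [0.4997, -0.148, 0.0108]
ee_rot: [3.141, 0.002, 2.888]
force: [0.8, -0.1, 0.2]
width: 0.0489
gripper_force: 0.0
```

Emit:
move_arm:
  rows: "0 0 0 -0.016 0 0 0.05;0 0 0 -0.0165 0 0.0013 0.05;0 0 0 0 0 0 0.05;0 0 0 0 0 0 0.02;0 0 0 0 0 0 0.02;0 0 0 0 0 0 0.02;0 0 0 0 0 0 0.02;0 0 0 0 0 0 0.02"
  squeeze: 58

```text
t: 11.52
eef_pos: [0.5308, -0.1561, 0.0094]
ee_rot: [3.141, 0.001, 2.888]
force: [-0.8, -0.4, -1.7]
width: 0.0287
gripper_force: 58.0
```

Emit:
move_arm:
  rows: "0 0 0 0 0 -0.03 0.02;0 0 0 0 0 -0.05 0.02;0 0 10.6 0 0 -0.04 0.02;0 0 10.6 0 0 -0.04 0.02;0 0 10.6 0 0 -0.04 0.02;0 0 10.6 0 0 0 0.02;0 0 10.6 0 0 0 0.02;0 0 10.6 0 0 0 0.02"

```text
t: 12.52
eef_pos: [0.5304, -0.1561, 0.2094]
ee_rot: [3.14, 0.0, 1.772]
force: [0.7, 0.9, -1.8]
width: 0.029
gripper_force: 58.0
```

Emit:
move_arm:
  rows: "0 0 10.6 0 0 0 0.02;0 0 10.6 0 0 0 0.02;0 0 10.6 0 0 0 0.02;0 0 10.6 0 0 0 0.02;0 0 10.6 0 0 0 0.02;0 0 10.6 0 0 0 0.02;0 0 10.6 0 0 0 0.02;0 0 10.6 0 0 0 0.02"

```text
t: 13.52
eef_pos: [0.4089, -0.3729, 0.1056]
ee_rot: [-3.002, -0.43, 0.707]
force: [-0.4, -0.1, -1.8]
width: 0.029
gripper_force: 58.0
```

```bash
sed -i 's/^def toolR.*/def toolR(F): return F[:3,:3]@np.diag([1,-1,-1.])/' h.py
python3 - <<'E'
from h import *
where();s=arm.get_state();print(s['eef_pos'],np.degrees(s['ee_rot']));fgoto(-54.5,0,80);goto(s['eef_pos'],down(-15));
E
```

```text
t 13.525 feeder mm [-106.7 -468.    33.8] rot err [ 30.74  -3.87 -50.5 ] F_f [-1.1 -0.2 -1.5] w 0.029 58.0 q [-0.72  0.39 -0.15 -0.49 -1.16 -3.03]
[ 0.40892024 -0.37293681  0.10555788] [-172.02196613  -24.6287205    40.48387633]
turn [-30.74   3.87  50.5 ] shift mm [  52.2 -468.   -46.2]
turn [-19.17 -18.87  56.22] shift mm [0. 0. 0.]
```

I turned the wrong way and q6 hit its limit again. I'll level the tool, rise, and unwind the other way.

```bash
python3 - <<'E'
from h import *
s=arm.get_state()
goto([.45,-.25,.25],down(70))
E
```

```text
turn [ -1.34 -26.03 -27.3 ] shift mm [ 129.6   -3.4 -144.4]
```

Emit:
move_arm:
  rows: "0 0 0 0 0 -0.05 0.02;0 -6.5 -6.8 0 0 -0.03 0.02;0 -6.5 -6.8 0 0 0 0.02;-0.7 -6.5 -6.8 0 0 0 0.02;-0.6 -6.5 -6.9 0 0 0 0.02;0 0 -10 0.03 0 -0.03 0.02;0 0 -10 0.03 0 -0.03 0.02;0 0 -10 0.03 0 0 0.02"

```text
t: 14.52
eef_pos: [0.4044, -0.3153, 0.2388]
ee_rot: [3.13, 0.0, 1.763]
force: [0.5, 0.7, -2.2]
width: 0.0289
gripper_force: 58.0
```

```bash
python3 - <<'E'
from h import *
s=arm.get_state();print(s['eef_pos'],np.degrees(s['ee_rot']),s['q'])
y=np.degrees(s['ee_rot'][2]);goto([.5,-.15,.25],down(y))
E
```

```text
[ 0.4043593  -0.31533165  0.23876558] [1.79336771e+02 2.09597579e-02 1.01019643e+02] [-0.2828281   0.08214251 -0.33689911 -0.0054667  -1.14129972 -2.66418296]
turn [0.66 0.02 0.  ] shift mm [144.  125.5 -11.2]
```

Emit:
move_arm:
  rows: "0.66 0 -10 0 0 0 0.02;0 0 -10.6 0 0 0 0.02;0 0 -10.6 0 0 0 0.02;0 0 -10.6 0 0 0 0.02;0 0 -10.6 0 0 0 0.02;0 0 -10.6 0 0 0 0.02;0 0 -10.6 0 0 0 0.02;0 0 -10.6 0 0 0 0.02"

```text
t: 15.52
eef_pos: [0.4027, -0.3157, 0.2362]
ee_rot: [3.14, -0.004, -3.051]
force: [0.5, 0.3, -1.0]
width: 0.029
gripper_force: 58.0
```

Emit:
move_arm:
  rows: "0 0 -10.6 0 0 0 0.02;0 0 -10.6 0 0 0 0.02;0 0 -10.6 0 0 0 0.02;0 0 -10.6 0 0 0 0.02;0 0 -10.6 0 0 0 0.02;0 0 -10.6 0 0 0 0.02;0 0 -10.6 0 0 0 0.02;0 0 -10.6 0 0 0 0.02"

```text
t: 16.52
eef_pos: [0.4027, -0.3157, 0.2363]
ee_rot: [3.138, 0.001, -1.571]
force: [0.3, -0.2, -1.5]
width: 0.029
gripper_force: 58.0
```

Emit:
move_arm:
  rows: "0 0 -10.6 0 0 0 0.02;0 0 -10.6 0 0 0 0.02;0 0 -10.6 0 0 0 0.02;0 0 -10.6 0 0 0 0.02;0 0 -10.6 0 0 0 0.02;0 0 -10.6 0 0 0 0.02;0 0 -10.6 0 0 0 0.02;0 0 0 0 0 0 0.02"

```text
t: 17.52
eef_pos: [0.4028, -0.3157, 0.2363]
ee_rot: [3.141, 0.004, -0.283]
force: [0.1, 0.5, -1.7]
width: 0.0288
gripper_force: 58.0
```

```bash
python3 - <<'E'
from h import *
where();s=arm.get_state();print(s['eef_pos'],np.degrees(s['ee_rot']));fgoto(-54.5,0,80);goto(s['eef_pos'],down(-15))
E
```

```text
t 17.525 feeder mm [ -70.3 -414.3  161.1] rot err [ -0.28 -25.22   1.19] F_f [-0.7  0.5 -1.6] w 0.0288 58.0 q [-0.28  0.09 -0.34  0.   -1.15  1.57]
[ 0.40277353 -0.31569012  0.23627775] [179.97883599   0.2207005  -16.21602031]
turn [ 0.28 25.22 -1.19] shift mm [  15.8 -414.3   81.1]
turn [ 0.02  0.22 -1.22] shift mm [0. 0. 0.]
```

Emit:
move_arm:
  rows: "0.1 8.4 -0.4 0 0 0 0.02;0.1 8.4 -0.4 0 0 0 0.02;0.1 8.4 -0.4 0 0 0 0.02;0 0 0 0.003 -0.055 0 0.02;0 0 0 0.003 -0.055 0 0.02;0 0 0 0.003 -0.055 0 0.02;0 0 0 0.003 -0.055 0 0.02;0 0 0 0.003 -0.055 0 0.02"

```text
t: 18.52
eef_pos: [0.4867, -0.0518, 0.2432]
ee_rot: [-3.138, -0.437, -0.266]
force: [1.7, -0.1, -1.9]
width: 0.0289
gripper_force: 58.0
```

Emit:
move_arm:
  rows: "0 0 0 0 -0.055 0.02 0.02;0 0 0 0 -0.055 0.03 0.02;0 0 0 0 -0.029 0.03 0.02;0 0 0 0 0 0 0.02;0 0 0 0 0 0 0.02"

```text
t: 19.15
eef_pos: [0.555, 0.0713, 0.1702]
ee_rot: [-3.141, -0.436, -0.264]
force: [-0.4, -0.6, -1.8]
width: 0.0289
gripper_force: 58.0
```

```bash
python3 - <<'E'
from h import *
where();fgoto(-54.5,0,18)
p,d,K,T=look('wrist','w6')
g=cv2.cvtColor(p,cv2.COLOR_BGR2GRAY).astype(float)
cv2.imwrite('pics/w6b.png',cv2.resize(p[100:300,130:390],(780,600),interpolation=2))
E
```

```text
t 19.15 feeder mm [-55.8  -1.1  81.4] rot err [-0.01 -0.04  0.09] F_f [-1.  -0.7 -1.6] w 0.0289 58.0 q [ 0.59  0.02 -0.92  0.8  -0.46  0.01]
turn [ 0.01  0.04 -0.09] shift mm [ 1.3 -1.1 63.4]
```

View pics/w6b.png

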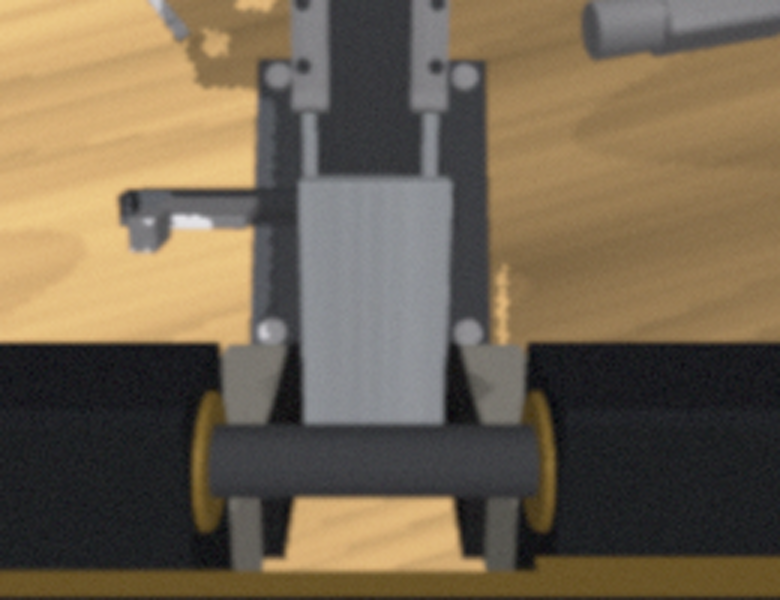

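This view is good. The bar's end is at crop y≈178, cols 298–452, and the lips' lower ends are at y≈110 with inner edges at 330 and 412. Next I'll measure the bar's centring against the lips.

```bash
python3 - <<'E'
from h import *
z=np.load('pics/w6.npz');p=cv2.imread('pics/w6.png');g=cv2.cvtColor(p,cv2.COLOR_BGR2GRAY).astype(float);M=arm.camera_model('wrist')['mount'];T=z['T']@M;K=arm.camera_model('wrist')['mtx']
def cr(prof,i0,lvl=None):
    lvl=(prof.max()+prof.min())/2 if lvl is None else lvl
    k=[i for i in range(len(prof)-1) if (prof[i]-lvl)*(prof[i+1]-lvl)<=0][0];return i0+k+(lvl-prof[k])/(prof[k+1]-prof[k])
def toF(px,zf):
    o,r=ray(K,T,px);o=(o-F0[:3,3])@F0[:3,:3];r=r@F0[:3,:3];return (o+r*((zf-o[2])/r[:,2])[:,None])*1000
rows=range(104,132,3)
l=np.array([(cr(g[r,236:246],236),r) for r in rows]);r_=np.array([(cr(g[r,262:273],262),r) for r in rows])
a=toF(l,.003);b=toF(r_,.003);print('lips y',a[:,1].round(2),b[:,1].round(2),'x',a[:,0].round(1))
fl=[toF([(c,cr(g[130:142,c],130))],.006)[0].round(1) for c in (231,234,269,272,275)];print('flare end',fl)
B1=np.array([(cr(g[r,225:236],225),r) for r in range(165,212,6)]);B2=np.array([(cr(g[r,274:285],274),r) for r in range(165,212,6)])
def toTool(px,zt):
    o,r=ray(K,M,px);return (o+r*((zt-o[2])/r[:,2])[:,None])*1000
t1=toTool(B1,.0013);t2=toTool(B2,.0013);print('bar ty',t1.round(2)[:,:2].tolist(),t2.round(2)[:,:2].tolist())
E=np.array([(c,cr(g[152:166,c],152)) for c in range(235,276,8)]);print('end',E.round(1).tolist(),toTool(E,.0013)[:,0].round(2))
print(g[150:166,250].astype(int))
E
```

```text
lips y [11.39 11.41 11.36 11.54 11.44 11.27 11.4  11.39 11.39 11.44] [-11.68 -11.69 -11.79 -11.65 -11.59 -11.65 -11.53 -11.71 -11.63 -11.46] x [23.  20.7 18.3 15.9 13.5 11.   8.6  6.1  3.7  1.2]
flare end [array([-2.1, 18.3,  6. ]), array([-2. , 15.7,  6. ]), array([ -3. , -13.6,   6. ]), array([ -1.9, -16.1,   6. ]), array([ -2.4, -18.6,   6. ])]
bar ty [[43.38, -14.67], [39.81, -14.76], [36.2, -14.72], [32.55, -14.68], [28.85, -14.77], [25.09, -14.69], [21.29, -14.72], [17.44, -14.78]] [[43.35, 15.09], [39.78, 15.17], [36.17, 15.08], [32.52, 15.01], [28.81, 14.92], [25.06, 15.04], [21.26, 15.05], [17.41, 14.88]]
end [[235.0, 159.8], [243.0, 158.3], [251.0, 158.6], [259.0, 158.5], [267.0, 158.6], [275.0, 159.5]] [46.46 47.28 47.14 47.15 47.12 46.58]
[ 55  58  55  57  55  51  56  65  89 111 129 141 143 142 142 140]
```

Emit:
move_arm:
  rows: "0 0 0 0 -0.0011 0.03 0.02;0 0 0 0 0 0.025 0.02;0 0 0 0 0 0.015 0.02;0 0 0 0 0 0.005 0.02;0 0 0 0 0 0.004 0.02;0 0 0 0 0 0.0025 0.02;0 0 0 0 0 0.001 0.02;0 0 0 0 0 0 0.02"

```text
t: 20.2
eef_pos: [0.5919, 0.064, 0.0986]
ee_rot: [3.141, -0.436, -0.262]
force: [-1.6, -1.3, 1.8]
width: 0.029
gripper_force: 58.0
```

```bash
cat > m.py <<'E'
from h import *
import sys
where()
p,d,K,T=look('wrist',sys.argv[1]);M=arm.camera_model('wrist')['mount'];g=cv2.cvtColor(p,cv2.COLOR_BGR2GRAY).astype(float)
def depthF(px):
    for u,v in px:
        o,r=ray(K,T,[(u,v)]);P=o+r[0]*np.median(d[v-1:v+2,u-1:u+2]);print((u,v),((P-F0[:3,3])@F0[:3,:3]*1000).round(1))
depthF([(254,165),(254,180),(254,200),(235,120),(273,120)])
E
python3 m.py w7
```

```text
t 20.2 feeder mm [-52.    1.3   0.6] rot err [-0.03 -0.04  0.02] F_f [-0.3 -1.6  2.2] w 0.029 58.0 q [ 0.22  0.17 -1.02  1.6  -0.2  -0.47]
(254, 165) [-8.7  1.4 -1.1]
(254, 180) [-17.8   1.5  -1.3]
(254, 200) [-30.1   1.5  -0.6]
(235, 120) [16.8 11.7  1.8]
(273, 120) [16.4 -9.7 -9.3]
```

The joints are near their range here (q3), so the pose drifted by 3 mm in x and 1 mm in y. Reach improves upslope, so I'll continue in small steps.

Emit:
move_arm:
  rows: "0 0 0 0.001 0.0013 0 0.02;0 0 0 0.003 0 0.001 0.02;0 0 0 0 0 0.0005 0.02;0 0 0 0 0 0 0.02"

```text
t: 20.75
eef_pos: [0.5953, 0.0623, 0.0975]
ee_rot: [3.14, -0.433, -0.26]
force: [-1.3, 1.1, 1.8]
width: 0.0291
gripper_force: 58.0
```

```bash
python3 m.py w8
```

```text
t 20.75 feeder mm [-49.    0.6  -1.9] rot err [-0.04 -0.17 -0.08] F_f [-0.6  0.7  2.3] w 0.0291 58.0 q [ 0.22  0.18 -1.01  1.6  -0.2  -0.46]
(254, 165) [-5.6  0.8 -2.9]
(254, 180) [-14.8   0.8  -3.9]
(254, 200) [-27.3   0.8  -3.7]
(235, 120) [ 19.4  11.9 -11.1]
(273, 120) [ 19.4 -10.3 -11.4]
```

Emit:
move_arm:
  rows: "0 0 0 0.003 0.0005 -0.0006 0.02;0 0 0 0.004 0 0 0.02;0 0 0 0.004 0 0 0.02;0 0 0 0.004 0 0 0.02;0 0 0 0.004 0 0 0.02;0 0 0 0 0 0 0.02"

```text
t: 21.55
eef_pos: [0.6119, 0.0573, 0.1064]
ee_rot: [3.14, -0.434, -0.261]
force: [-1.1, -0.6, 2.6]
width: 0.0289
gripper_force: 58.0
```

```bash
python3 m.py w9
```

```text
t 21.55 feeder mm [-29.6   0.   -1.2] rot err [-0.06 -0.13 -0.05] F_f [ 0.2 -0.9  2.8] w 0.0289 58.0 q [ 0.27  0.19 -0.97  1.41 -0.22 -0.33]
(254, 165) [13.7  0.2 -2.9]
(254, 180) [ 4.8  0.2 -2.4]
(254, 200) [-7.8  0.2 -2.9]
(235, 120) [ 37.6  13.5 -43.3]
(273, 120) [ 37.6 -13.1 -42.8]
```

Sliding freely. I'll continue to the stop.

Emit:
move_arm:
  rows: "0 0 0 0.004 0 0 0.02;0 0 0 0.004 0 0 0.02;0 0 0 0.003 0 0 0.02;0 0 0 0.0015 0 0 0.02;0 0 0 0.001 0 0 0.02;0 0 0 0 0 0 0.02"

```text
t: 22.35
eef_pos: [0.6233, 0.0543, 0.1118]
ee_rot: [3.14, -0.433, -0.26]
force: [-2.9, 1.4, 2.4]
width: 0.0287
gripper_force: 58.0
```

```bash
python3 m.py w10
```

```text
t 22.35 feeder mm [-16.6   0.2  -1.3] rot err [-0.03 -0.17 -0.08] F_f [-1.8  0.6  3.5] w 0.0287 58.0 q [ 0.31  0.19 -0.94  1.29 -0.24 -0.24]
(254, 165) [26.6  0.4 -3.6]
(254, 180) [17.7  0.4 -2.9]
(254, 200) [ 5.1  0.3 -3.2]
(235, 120) [  46.3   21.5 -154.7]
(273, 120) [  46.3  -20.7 -154.1]
```

Emit:
move_arm:
  rows: "0 0 0 0.001 0 0 0.02;0 0 0 0.001 0 0 0.02;0 0 0 0 0 0 0.02"

```text
t: 22.78
eef_pos: [0.6239, 0.054, 0.1117]
ee_rot: [3.14, -0.432, -0.259]
force: [-8.3, 3.4, 2.0]
width: 0.0289
gripper_force: 58.0
```

```bash
python3 m.py w11|head -2
```

```text
t 22.775 feeder mm [-16.1  -0.   -1.7] rot err [-0.02 -0.27 -0.12] F_f [-7.2  1.1  5.6] w 0.0289 58.0 q [ 0.31  0.2  -0.93  1.27 -0.24 -0.22]
(254, 165) [27.2  0.2 -3.6]
```

It touched the stop (-7 N at x -16.1). I'll ease up to the lips and release.

Emit:
move_arm:
  rows: "0 0 0 0 0 -0.0015 0.02;0 0 0 0 0 0 0.02;0 0 0 -0.0005 0 0 0.042;0 0 0 0 0 0 0.042;0 0 0 0 0 0 0.042;0 0 0 0 0 -0.02 0.042;0 0 0 0 0 -0.04 0.044;0 0 0 0 0 -0.04 0.056"

```text
t: 23.82
eef_pos: [0.5824, 0.0655, 0.2048]
ee_rot: [3.141, -0.431, -0.26]
force: [1.4, 0.1, 1.3]
width: 0.0494
gripper_force: 0.0
```

```bash
python3 - <<'E'
from h import *
where();arm.grab_frame('wrist');where()
p,d,K,T=look('wrist','w12')
cv2.imwrite('pics/w12b.png',cv2.resize(p[100:300,130:390],(780,600),interpolation=2))
s=arm.get_state();goto([.5827,-.329,.12],down(-17.6))
E
```

```text
t 23.825 feeder mm [-15.7   0.4 100.9] rot err [-0.02 -0.29 -0.08] F_f [1.8 0.5 0.6] w 0.0494 0.0 q [ 0.59  0.03 -0.79  0.64 -0.55  0.2 ]
t 23.875 feeder mm [-13.    1.7 105.7] rot err [ 0.23 -0.01 -0.02] F_f [2.1 0.5 5.2] w 0.0525 0.0 q [ 0.59  0.02 -0.78  0.64 -0.56  0.21]
turn [ -0.86 -25.06   2.66] shift mm [118.3 378.2  89.1]
```

View pics/w12b.png

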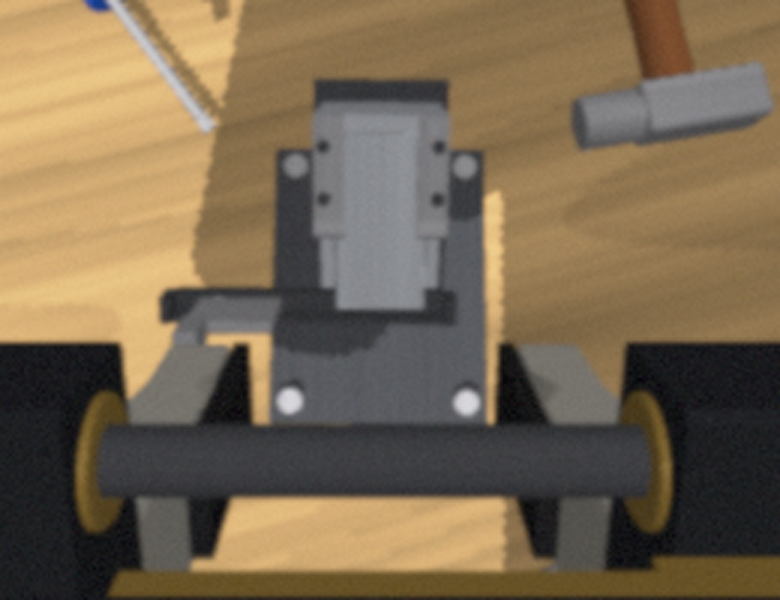

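Bar 1 is under the lips, its lower end at crop y≈308. I'll check numerically that it is home.

```bash
python3 - <<'E'
from h import *
p,d,K,T=look('wrist','w13');where()
g=cv2.cvtColor(p,cv2.COLOR_BGR2GRAY).astype(float)
def toF(px,zf):
    o,r=ray(K,T,px);o=(o-F0[:3,3])@F0[:3,:3];r=r@F0[:3,:3];return (o+r*((zf-o[2])/r[:,2])[:,None])*1000
c=g[120:215,250:262].mean(1);print(c.astype(int).tolist())
for v in range(120,215): 
    if abs(c[v-120]-c[v-121])>9: print(v,toF([(256,v)],0)[0].round(1),c[v-120].astype(int))
print((d[120:215:3,256]*1000).astype(int).tolist())
E
```

```text
t 23.975 feeder mm [-13.5   1.9 102.5] rot err [ 0.21  0.01 -0.06] F_f [-0.2  0.7  0.8] w 0.0549 0.0 q [ 0.59  0.03 -0.79  0.65 -0.55  0.2 ]
[115, 116, 116, 117, 117, 116, 103, 74, 55, 53, 52, 54, 54, 62, 83, 107, 112, 115, 128, 144, 142, 140, 140, 139, 132, 126, 134, 139, 139, 139, 138, 138, 139, 139, 139, 138, 138, 138, 139, 139, 138, 138, 138, 139, 138, 138, 138, 138, 138, 139, 138, 138, 138, 139, 138, 138, 138, 137, 138, 138, 139, 138, 138, 138, 138, 138, 138, 138, 138, 137, 137, 138, 137, 137, 137, 137, 138, 138, 137, 138, 137, 138, 136, 121, 79, 50, 47, 51, 55, 62, 63, 65, 67, 68, 71]
120 [52.5  1.4  0. ] 115
126 [47.   1.4  0. ] 103
127 [46.1  1.4  0. ] 74
128 [45.2  1.4  0. ] 55
134 [39.6  1.4  0. ] 83
135 [38.7  1.4  0. ] 107
138 [35.9  1.4  0. ] 128
139 [35.   1.4  0. ] 144
203 [-29.4   1.3   0. ] 121
204 [-30.5   1.3   0. ] 79
205 [-31.6   1.3   0. ] 50
[396, 397, 396, 290, 291, 284, 253, 248, 250, 255, 254, 254, 255, 256, 258, 258, 259, 259, 261, 261, 262, 264, 264, 265, 265, 267, 268, 268, 295, 288, 366, 366]
```

Bar 1 is home: its lower end is at x≈-30, meeting the stop at +30. Next is bar A.

Emit:
move_arm:
  rows: "-0.3 -8.4 0.9 0 0 -0.01 0.056;-0.3 -8.4 0.9 0 0 0 0.056;-0.3 -8.3 0.9 0 0 0 0.056;0 0 0 0.012 0.055 0 0.056;0 0 0 0.015 0.055 0 0.056;0 0 0 0.015 0.055 0 0.056;0 0 0 0.015 0.055 0 0.056;0 0 0 0.015 0.055 0 0.056"

```text
t: 24.98
eef_pos: [0.5652, -0.2253, 0.2172]
ee_rot: [3.129, -0.026, -0.315]
force: [1.3, 0.7, -0.7]
width: 0.0559
gripper_force: 0.0
```

Emit:
move_arm:
  rows: "0 0 0 0.015 0.055 0.045 0.056;0 0 0 0.015 0.045 0.045 0.056;0 0 0 0 0 0 0.056;0 0 0 0 0 0 0.056"

```text
t: 25.48
eef_pos: [0.5653, -0.3192, 0.1375]
ee_rot: [3.129, -0.026, -0.316]
force: [0.3, -0.3, -0.2]
width: 0.0558
gripper_force: 0.0
```

```bash
python3 - <<'E'
from h import *
p,d,K,T=look('wrist','w14')
s=arm.get_state();print(s['t'],s['eef_pos'],np.degrees(s['ee_rot']),s['q'].round(2))
for b in bars(p,K,T):
    print(b); y=(b[1]+90)%180-90; Rm=down(y); g=b[0]-.016*Rm[:,0]; g[2]=.0094; goto(g,Rm)
E
```

```text
25.525 [ 0.56593789 -0.31865023  0.13853142] [179.30460331  -1.58769046 -18.00930415] [-0.2   0.37 -0.21  0.02 -0.97  1.45]
(array([ 0.58390849, -0.32939793,  0.008     ]), np.float64(164.7804247391231), [np.float64(0.030378592822112093), np.float64(0.060154186292127376)], (256.41339111328125, 164.07452392578125))
turn [ 0.73 -1.57 -2.8 ] shift mm [  4.2   5.7 129.1]
(array([ 0.71785498, -0.34362843,  0.008     ]), np.float64(-100.77322811319382), [np.float64(0.039222937699139405), np.float64(0.04774143306259973)], (227.06996154785156, 27.490005493164062))
turn [  1.87  -0.6  -97.24] shift mm [-12.1 153.9 129.1]
```

Emit:
move_arm:
  rows: "0.7 -1.6 -2.8 0 0 0 0.056;0 0 0 0.004 0.0057 0.04 0.056;0 0 0 0 0 0.04 0.056;0 0 0 0 0 0.03 0.056;0 0 0 0 0 0.012 0.056;0 0 0 0 0 0 0.056;0 0 0 0 0 0 0.056"

```text
t: 26.4
eef_pos: [0.5693, -0.325, 0.0182]
ee_rot: [3.141, -0.002, -0.264]
force: [-0.3, 0.1, 0.8]
width: 0.0557
gripper_force: 0.0
```

```bash
python3 - <<'E'
from h import *
s=arm.get_state();print(s['t'],s['eef_pos'],np.degrees(s['ee_rot']));p,d,K,T=look('wrist','w15')
for b in bars(p,K,T): print(b)
y=np.degrees(s['ee_rot'][2]);goto([.5839-.016*np.cos(np.radians(-15.2)),-.3294+.016*np.sin(np.radians(15.2)),.0094],down(-15.2))
E
```

```text
26.4 [ 0.56934896 -0.32497767  0.0181833 ] [ 1.79987775e+02 -1.16010055e-01 -1.51520201e+01]
(array([ 0.58616936, -0.33062402,  0.008     ]), np.float64(166.3186642339017), [np.float64(0.029354599164979078), np.float64(0.05540853194473828)], (256.0, 200.0))
turn [ 0.01 -0.12  0.03] shift mm [-0.8  0.4  8.8]
```

Emit:
move_arm:
  rows: "0 -0.1 0 0 0.0004 0.006 0.056;0 0 0 0 0 0.0028 0.056;0 0 0 0 0 0 0.05;0 0 0 0 0 0 0.02;0 0 0 0 0 0 0.02;0 0 0 0 0 0 0.02;0 0 0 0 0 0 0.02;0 0 0 0 0 0 0.02"
  squeeze: 58

```text
t: 27.45
eef_pos: [0.5687, -0.3257, 0.0084]
ee_rot: [3.141, 0.001, -0.265]
force: [-0.6, 0.4, 5.6]
width: 0.0292
gripper_force: 58.6
```

Emit:
move_arm:
  rows: "0 0 0 0 0 0 0.02;0 0 0 0 0 -0.03 0.02;0 0 0 0 0 -0.05 0.02;0 0 0 0 0 -0.05 0.02;0 0 0 0 0 -0.05 0.02;0 8.3 0 0 0 -0.03 0.02;0 8.3 0 0 0 0 0.02;0 8.4 0 0 0 0 0.02"

```text
t: 28.45
eef_pos: [0.5682, -0.3253, 0.2182]
ee_rot: [-3.141, -0.439, -0.266]
force: [0.6, 0.5, -2.4]
width: 0.0294
gripper_force: 58.0
```

```bash
python3 - <<'E'
from h import *
where();fgoto(-55,0.2,80)
p,d,K,T=look('wrist','w16');g=cv2.cvtColor(p,cv2.COLOR_BGR2GRAY).astype(float);M=arm.camera_model('wrist')['mount']
for c in (243,251,259,267): 
    pr=g[150:168,c];print(pr.astype(int).tolist())
E
```

```text
t 28.45 feeder mm [  69.1 -380.8   76.2] rot err [-0.06  0.17  0.21] F_f [-0.7  0.6 -2.4] w 0.0294 58.0 q [-0.21  0.12 -0.45  0.04 -0.56  1.48]
turn [ 0.06 -0.17 -0.21] shift mm [-124.1 -381.    -3.8]
[133, 134, 144, 157, 162, 169, 167, 166, 156, 138, 116, 119, 131, 132, 134, 131, 131, 134]
[152, 163, 165, 167, 166, 168, 161, 160, 157, 140, 116, 117, 128, 128, 129, 126, 130, 128]
[166, 169, 169, 168, 170, 170, 168, 170, 166, 149, 122, 112, 126, 128, 126, 124, 127, 128]
[168, 168, 168, 167, 164, 170, 170, 169, 168, 153, 121, 116, 129, 127, 126, 127, 129, 126]
```

Emit:
move_arm:
  rows: "0 0 0 -0.017 -0.054 -0.005 0.02;0 0 0 -0.017 -0.054 -0.005 0.02;0 0 0 -0.017 -0.054 0 0.02;0 0 0 -0.017 -0.054 0 0.02;0 0 0 -0.017 -0.054 0 0.02;0 0 0 -0.017 -0.054 0 0.02;0 -0.2 -0.2 -0.0186 -0.057 0 0.02;0 0 0 0 0 0 0.02"

```text
t: 29.5
eef_pos: [0.5587, 0.0755, 0.1753]
ee_rot: [3.138, -0.43, -0.256]
force: [0.3, -0.7, -2.3]
width: 0.0289
gripper_force: 58.0
```

```bash
python3 - <<'E'
from h import *
where();fgoto(-51.7,0.1,15);fgoto(-51.7,.1,-2.1)
E
```

```text
t 29.5 feeder mm [-51.3   3.9  85. ] rot err [-0.03 -0.36 -0.32] F_f [-0.6 -0.6 -2.3] w 0.0289 58.0 q [ 0.61  0.03 -0.89  0.76 -0.48  0.06]
turn [0.03 0.36 0.32] shift mm [-0.4  3.8 70. ]
turn [0.03 0.36 0.32] shift mm [-0.4  3.8 87.1]
```

Emit:
move_arm:
  rows: "0 0.3 0.3 0 0.0038 0.02 0.02;0 0 0 0 0 0.03 0.02;0 0 0 0 0 0.02 0.02;0 0 0 0 0 0.003 0.02;0 0 0 0 0 0 0.02;0 0 0 0 0 0 0.02"

```text
t: 30.25
eef_pos: [0.5874, 0.0599, 0.11]
ee_rot: [-3.141, -0.436, -0.268]
force: [-0.7, -0.3, -1.1]
width: 0.0289
gripper_force: 58.0
```

```bash
python3 m.py w17; python3 -c "
from h import *
fgoto(-52,.1,-2.1)"
```

```text
t 30.25 feeder mm [-50.1  -3.8  12.3] rot err [-0.1  -0.02  0.32] F_f [-1.  -0.4 -0.7] w 0.0289 58.0 q [ 0.3   0.15 -1.01  1.41 -0.23 -0.35]
(254, 165) [-6.6 -3.9 11.6]
(254, 180) [-15.6  -3.8  11.7]
(254, 200) [-28.1  -3.7  11.4]
(235, 120) [18.3  7.2  0.4]
(273, 120) [ 18.2 -15.2   2.3]
turn [ 0.07  0.01 -0.29] shift mm [-1.9 -3.4 14.6]
```

Emit:
move_arm:
  rows: "0 0 -0.3 -0.0015 -0.0036 0 0.02;0 0 0 0 0 0 0.02;0 0 0 0 0 0 0.02;0 0 0 0 0 0 0.02"

```text
t: 30.8
eef_pos: [0.5869, 0.0643, 0.1091]
ee_rot: [3.14, -0.436, -0.261]
force: [-0.2, -0.6, -2.4]
width: 0.0293
gripper_force: 58.0
```

```bash
python3 -c "
from h import *
where();fgoto(-51.7,.1,-2.1)"
```

```text
t 30.8 feeder mm [-51.9   0.4  12.2] rot err [-0.07 -0.04 -0.03] F_f [-1.  -0.7 -2.2] w 0.0293 58.0 q [ 0.3   0.15 -1.01  1.41 -0.23 -0.36]
turn [0.07 0.04 0.03] shift mm [ 0.2  0.3 14.3]
```

Emit:
move_arm:
  rows: "0 0 0 0 0.0002 0.004 0.02;0 0 0 0 0 0.003 0.02;0 0 0 0 0 0.003 0.02;0 0 0 0 0 0.0025 0.02;0 0 0 0 0 0 0.02;0 0 0 0 0 0 0.02"

```text
t: 31.55
eef_pos: [0.5921, 0.0627, 0.098]
ee_rot: [3.14, -0.436, -0.261]
force: [-1.8, 1.2, 0.8]
width: 0.0286
gripper_force: 58.0
```

```bash
python3 m.py w18; python3 -c "
from h import *
fgoto(-49,.1,-2.1)"
```

```text
t 31.55 feeder mm [-51.7   0.1  -0.1] rot err [-0.06 -0.02 -0.02] F_f [-1.5  0.7  1.6] w 0.0286 58.0 q [ 0.21  0.17 -1.02  1.62 -0.19 -0.48]
(254, 165) [-8.2  0.3 -0.5]
(254, 180) [-17.2   0.3  -0.7]
(254, 200) [-29.5   0.3  -0.5]
(235, 120) [16.8 11.3 -8.7]
(273, 120) [ 16.8 -10.8  -8.5]
turn [0.07 0.02 0.02] shift mm [2.7 0.1 2. ]
```

Emit:
move_arm:
  rows: "0 0 0 0.0012 0 0 0.02;0 0 0 0.0015 0 0.001 0.02;0 0 0 0 0 0.001 0.02;0 0 0 0 0 0 0.02;0 0 0 0 0 0 0.02"

```text
t: 32.22
eef_pos: [0.5952, 0.0617, 0.0971]
ee_rot: [3.14, -0.436, -0.261]
force: [-1.7, 1.8, -0.1]
width: 0.0289
gripper_force: 58.0
```

```bash
python3 m.py w19; python3 -c "
from h import *
fgoto(-30,.1,-2.1)"
```

```text
t 32.225 feeder mm [-49.2  -0.   -2.4] rot err [-0.08 -0.04 -0.02] F_f [-2.   1.3  0.8] w 0.0289 58.0 q [ 0.2   0.18 -1.01  1.63 -0.19 -0.48]
(254, 165) [-5.8  0.1 -3.3]
(254, 180) [-14.7   0.1  -2.9]
(254, 200) [-27.1   0.2  -3. ]
(235, 120) [ 19.3  11.1 -10.7]
(273, 120) [ 19.2 -10.9 -11. ]
turn [0.08 0.04 0.02] shift mm [19.2 -0.1 -0.2]
```

Emit:
move_arm:
  rows: "0 0 0 0.004 0 0 0.02;0 0 0 0.004 0 0 0.02;0 0 0 0.004 0 0 0.02;0 0 0 0.004 0 0 0.02;0 0 0 0.003 0 0 0.02;0 0 0 0 0 0 0.02"

```text
t: 33.02
eef_pos: [0.6122, 0.0572, 0.1054]
ee_rot: [3.14, -0.436, -0.262]
force: [-1.8, -0.7, 1.1]
width: 0.0287
gripper_force: 58.2
```

```bash
python3 m.py w20
```

```text
t 33.025 feeder mm [-29.7   0.   -2.2] rot err [-0.1 -0.  -0. ] F_f [-1.  -1.1  1.6] w 0.0287 58.2 q [ 0.26  0.19 -0.97  1.45 -0.22 -0.35]
(254, 165) [13.8  0.2 -3. ]
(254, 180) [ 4.8  0.2 -2.8]
(254, 200) [-7.6  0.2 -2.9]
(235, 120) [ 37.6  13.4 -43.3]
(273, 120) [ 37.6 -13.2 -43.2]
```

Emit:
move_arm:
  rows: "0 0 0 0.004 0 0 0.02;0 0 0 0.004 0 0 0.02;0 0 0 0.003 0 0 0.02;0 0 0 0.0015 0 0 0.02;0 0 0 0.0015 0 0 0.02;0 0 0 0.001 0 0 0.02;0 0 0 0 0 0 0.02"

```text
t: 33.95
eef_pos: [0.6246, 0.0539, 0.1111]
ee_rot: [3.14, -0.435, -0.261]
force: [-3.7, 1.2, -0.6]
width: 0.0292
gripper_force: 58.3
```

```bash
python3 m.py w21|head -3
```

```text
t 33.95 feeder mm [-15.7   0.1  -2.5] rot err [-0.07 -0.07 -0.04] F_f [-3.8  0.2  1.1] w 0.0292 58.3 q [ 0.3   0.2  -0.94  1.31 -0.23 -0.25]
(254, 165) [27.8  0.3 -3.2]
(254, 180) [18.9  0.3 -3.1]
```

Emit:
move_arm:
  rows: "0 0 0 0.001 0 0 0.02;0 0 0 0.0008 0 0 0.02;0 0 0 0 0 0 0.02"

```text
t: 34.38
eef_pos: [0.6248, 0.0538, 0.1108]
ee_rot: [3.14, -0.433, -0.26]
force: [-11.3, 4.5, 1.4]
width: 0.029
gripper_force: 58.1
```

```bash
python3 m.py w22|head -2
```

```text
t 34.375 feeder mm [-15.6   0.   -2.9] rot err [-0.06 -0.19 -0.1 ] F_f [-10.3   1.5   6.4] w 0.029 58.1 q [ 0.3   0.2  -0.94  1.3  -0.24 -0.24]
(254, 165) [28.   0.2 -3. ]
```

Bar 2 is home (-10 N, no travel). I'll release it, lift and check.

Emit:
move_arm:
  rows: "0 0 0 0 0 -0.0022 0.02;0 0 0 0 0 0 0.02;0 0 0 -0.0012 0 0 0.042;0 0 0 0 0 0 0.042;0 0 0 0 0 0 0.042;0 0 0 0 0 -0.03 0.042;0 0 0 0 0 -0.04 0.044;0 0 0 0 0 -0.03 0.044"

```text
t: 35.42
eef_pos: [0.5858, 0.0651, 0.2038]
ee_rot: [3.141, -0.438, -0.262]
force: [1.5, 1.0, 0.8]
width: 0.0441
gripper_force: 0.0
```

Emit:
move_arm:
  rows: "0 0 0 0 0 0 0.04;0 0 0 0 0 0 0.03"

```text
t: 35.67
eef_pos: [0.5862, 0.0641, 0.2024]
ee_rot: [3.139, -0.438, -0.262]
force: [0.4, -0.1, -0.9]
width: 0.0345
gripper_force: 0.0
```

```bash
python3 - <<'E'
from h import *
p,d,K,T=look('wrist','w23');where()
g=cv2.cvtColor(p,cv2.COLOR_BGR2GRAY).astype(float)
def toF(px,zf):
    o,r=ray(K,T,px);o=(o-F0[:3,3])@F0[:3,:3];r=r@F0[:3,:3];return (o+r*((zf-o[2])/r[:,2])[:,None])*1000
c=g[120:225,250:262].mean(1)
for v in range(121,225): 
    if abs(c[v-120]-c[v-121])>7: print(v,toF([(256,v)],0)[0].round(1),c[v-120].astype(int))
for v in range(195,212): print(v,g[v,250:262].mean().astype(int),end=' ')
fgoto(-36,62,60)
cv2.imwrite('pics/w23b.png',cv2.resize(p[100:300,130:390],(780,600),interpolation=2))
E
```

```text
t 35.725 feeder mm [-13.5  -0.5  96.5] rot err [-0.18  0.08 -0.  ] F_f [-0.   0.5 -0.2] w 0.0325 0.0 q [ 0.58  0.04 -0.8   0.67 -0.54  0.18]
126 [47.1 -1.9  0. ] 107
127 [46.2 -1.9  0. ] 79
128 [45.3 -1.9  0. ] 59
134 [39.9 -1.9  0. ] 77
135 [39.  -1.9  0. ] 103
136 [38.1 -1.9  0. ] 114
139 [35.4 -1.9  0. ] 133
140 [34.5 -1.9  0. ] 142
205 [-29.3  -1.9   0. ] 125
206 [-30.3  -1.9   0. ] 82
207 [-31.4  -1.9  -0. ] 53
223 [-48.6  -1.9  -0. ] 84
195 143 196 142 197 142 198 142 199 142 200 142 201 141 202 141 203 142 204 141 205 125 206 82 207 53 208 48 209 53 210 56 211 61 turn [ 0.18 -0.08  0.  ] shift mm [-22.5 -62.5  36.5]
```

View pics/w23b.png

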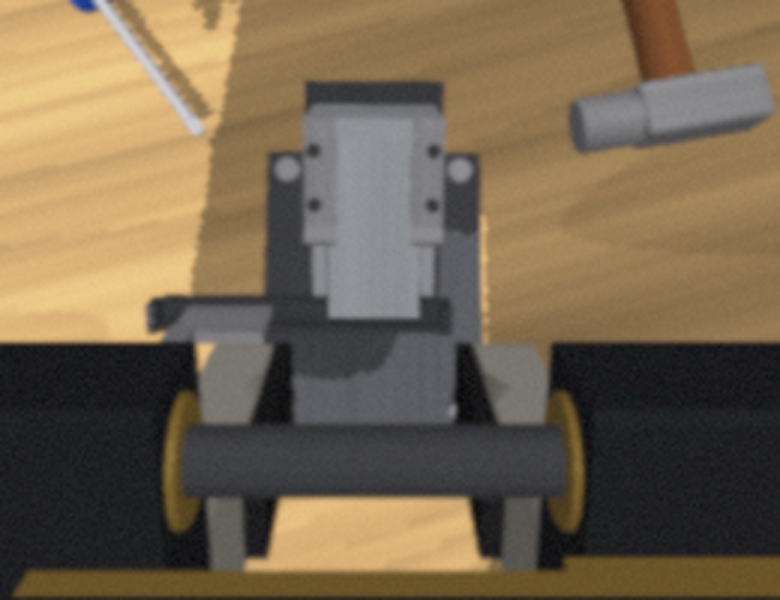

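Both bars are home: the upper bar's lower end is at x≈-30, the same as for bar 1. Now the keeper tab.

Emit:
move_arm:
  rows: "0.2 0 0 -0.011 -0.031 0.015 0.04;0 0 0 -0.011 -0.031 0.015 0.04;0 0 0 0 0 0 0.04;0 0 0 0 0 0 0.04;0 0 0 0 0 0 0.04"

```text
t: 36.35
eef_pos: [0.5953, 0.1251, 0.1659]
ee_rot: [-3.141, -0.438, -0.263]
force: [-0.1, 1.1, -0.2]
width: 0.0399
gripper_force: 0.0
```

```bash
python3 - <<'E'
from h import *
p,d,K,T=look('wrist','w24');where()
v,u=np.mgrid[120:260,200:310];dd=d[120:260,200:310]
o,r=ray(K,T,np.c_[u.ravel(),v.ravel()]);P=(o+r*dd.ravel()[:,None]-F0[:3,3])@F0[:3,:3]*1000
m=(P[:,2]>12)&(P[:,2]<24)&(P[:,0]>-46)&(P[:,0]<-26)&(dd.ravel()>0)
Q=P[m];print(len(Q),Q.min(0).round(1),np.median(Q,0).round(1),Q.max(0).round(1),u.ravel()[m].min(),u.ravel()[m].max(),v.ravel()[m].min(),v.ravel()[m].max())
fgoto(-36,62,14)
E
```

```text
t 36.4 feeder mm [-34.8  61.4  67.1] rot err [0.05 0.11 0.05] F_f [0.2 0.5 0.7] w 0.0399 0.0 q [ 0.64  0.12 -0.83  0.81 -0.47 -0.04]
137 [-40.2  59.   12.5] [-34.2  62.3  19.3] [-30.6  66.3  21.2] 248 257 200 213
turn [-0.05 -0.11 -0.05] shift mm [-1.2 -0.6 53.1]
```

The tab is between the fingers at y≈62.4. Lower and pinch.

Emit:
move_arm:
  rows: "0 0 0 -0.001 -0.0006 0.025 0.04;0 0 0 0 0 0.018 0.04;0 0 0 0 0 0.009 0.04;0 0 0 0 0 0 0.04;0 0 0 0 0 0 0.004;0 0 0 0 0 0 0.004;0 0 0 0 0 0 0.004;0 0 0 0 0 0 0.004"
  squeeze: 20

```text
t: 37.4
eef_pos: [0.6159, 0.1212, 0.1186]
ee_rot: [-3.14, -0.439, -0.261]
force: [-0.8, 0.4, 2.3]
width: 0.008
gripper_force: 20.0
```

```bash
python3 -c "
from h import *
where()"
```

```text
t 37.4 feeder mm [-36.   62.9  15.3] rot err [ 0.08  0.13 -0.02] F_f [0.2 0.2 2.4] w 0.008 20.0 q [ 0.5   0.2  -0.9   1.14 -0.33 -0.26]
```

Emit:
move_arm:
  rows: "0 0 0 0 0.004 0 0.004;0 0 0 0 0.006 0 0.004;0 0 0 0 0.006 0 0.004;0 0 0 0 0.006 0 0.004;0 0 0 0 0.006 0 0.004;0 0 0 0 0.006 0 0.004;0 0 0 0 0.006 0 0.004;0 0 0 0 0 0 0.004"

```text
t: 38.4
eef_pos: [0.605, 0.0814, 0.1185]
ee_rot: [-3.141, -0.438, -0.262]
force: [-7.2, 1.2, 6.4]
width: 0.0077
gripper_force: 20.0
```

```bash
python3 -c "
from h import *
where()"
```

```text
t 38.4 feeder mm [-36.1  21.6  15.2] rot err [0.04 0.12 0.03] F_f [-3.8 -0.7  8.9] w 0.0077 20.0 q [ 0.4   0.17 -0.95  1.23 -0.28 -0.26]
```

Emit:
move_arm:
  rows: "0 0 0 0 0.003 -0.0003 0.004;0 0 0 0 0.002 0 0.004;0 0 0 0 0.001 0 0.004;0 0 0 0 0.001 0 0.004;0 0 0 0 0 0 0.004"

```text
t: 39.02
eef_pos: [0.6036, 0.0762, 0.1186]
ee_rot: [-3.14, -0.438, -0.261]
force: [-4.9, 5.8, 4.0]
width: 0.0074
gripper_force: 20.0
```

```bash
python3 -c "
from h import *
where()"
```

```text
t 39.025 feeder mm [-36.2  16.2  15.3] rot err [ 0.14  0.1  -0.04] F_f [-4.   4.3  6.2] w 0.0074 20.0 q [ 0.39  0.16 -0.96  1.24 -0.27 -0.26]
```

Emit:
move_arm:
  rows: "0 0 0 0 0.001 0 0.004;0 0 0 0 0.001 0 0.004;0 0 0 0 0 0 0.004"

```text
t: 39.4
eef_pos: [0.6035, 0.076, 0.1187]
ee_rot: [-3.137, -0.438, -0.259]
force: [-2.5, 8.5, 1.6]
width: 0.0077
gripper_force: 20.0
```

```bash
python3 -c "
from h import *
where()"
```

```text
t 39.4 feeder mm [-36.2  16.   15.4] rot err [ 0.31  0.09 -0.14] F_f [-3.5  7.6  3.4] w 0.0077 20.0 q [ 0.38  0.16 -0.96  1.24 -0.27 -0.26]
```

The keeper is at its end stop (y = 16.0, 8 N). I'll release, retreat and verify.

Emit:
move_arm:
  rows: "0 0 0 0 -0.001 0 0.004;0 0 0 0 0 0 0.03;0 0 0 0 0 0 0.03;0 0 0 0 0 0 0.03;0 0 0 0 0 -0.03 0.03;0 0 0 0 0 -0.05 0.03;0 0 0 0 0 -0.05 0.03;0 0 0 0.03 0 -0.03 0.03"

```text
t: 40.4
eef_pos: [0.5628, 0.0857, 0.2776]
ee_rot: [-3.139, -0.438, -0.26]
force: [2.6, 0.7, 0.8]
width: 0.0299
gripper_force: 0.0
```

Emit:
move_arm:
  rows: "0 0 0 -0.04 0 0 0.03;0 0 0 0 0 0 0.03;0 0 0 0 0 0 0.03"

```text
t: 40.78
eef_pos: [0.5295, 0.0942, 0.2589]
ee_rot: [-3.141, -0.439, -0.261]
force: [-0.7, -0.4, 0.0]
width: 0.0298
gripper_force: 0.0
```

```bash
python3 - <<'E'
from h import *
p,d,K,T=look('wrist','w25');where()
q=proj(K,T,[(F0@np.r_[a,1])[:3] for a in ([-.036,.016,.02],[-.03,0,0],[.03,0,0])]);print(q)
v,u=np.mgrid[60:260,180:330];dd=d[60:260,180:330]
o,r=ray(K,T,np.c_[u.ravel(),v.ravel()]);P=(o+r*dd.ravel()[:,None]-F0[:3,3])@F0[:3,:3]*1000
m=(P[:,2]>15)&(P[:,2]<24)&(P[:,0]>-46)&(P[:,0]<-26)&(dd.ravel()>0);Q=P[m];print(len(Q),np.median(Q,0).round(1),Q.min(0),Q.max(0))
t,_,_,_=look('top','t2')
cv2.imwrite('pics/end.png',np.hstack([cv2.resize(p[60:260,150:350],(400,400),interpolation=2),cv2.resize(t[110:270,150:310],(400,400),interpolation=2)]))
E
```

```text
t 40.825 feeder mm [-45.7  14.5 174.6] rot err [0.05 0.15 0.  ] F_f [-0.1 -0.7  0.4] w 0.0298 0.0 q [ 0.76 -0.1  -0.76  0.56 -0.75  0.17]
[[253.01299768 167.1782287 ]
 [266.00199595 159.10890429]
 [266.58887266 108.69301805]]
62 [-35.9  16.   19.6] [-40.94639707  12.48876096  16.73820848] [-31.26676969  19.58155976  21.23722253]
```

View pics/end.png

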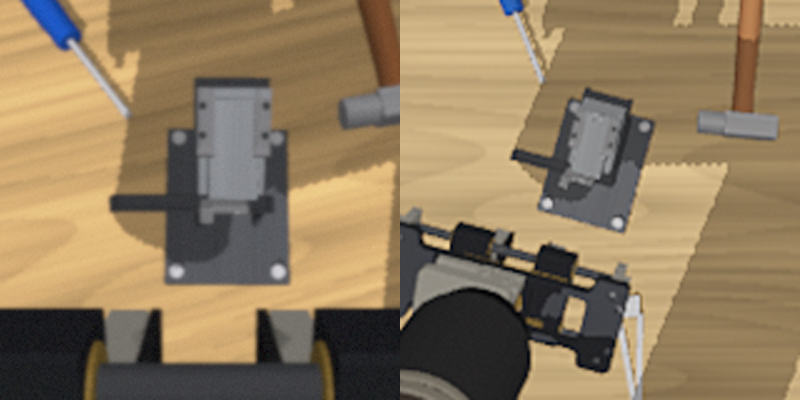

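The final picture shows the bar under the lips and the keeper tab closed (y = 16.0) at left crop (207,213). The nearby tools are where they were, and the gripper is clear.

```bash
python3 -c "
from station import arm
print(arm.job_done())"
```

```text
the job is handed in; nothing more can be done
None
```

I loaded both silver bars against the back stop and slid the keeper fully across to its end stop. The tools in view of my last picture had not moved, and I handed the job in at about 41 s of the 67 s.

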